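# Change the batch in the steam warmer

### The job

Change the batch in the steam warmer: move the white-capped spice jars out of its open pan onto the wooden cooling board, and stand every black-capped jar upright on the floor of the pan. When all are in place, turn the valve in front of the pan (not the one in front of the casserole) to 45 degrees open (pointer at the green tick), and after that press the selector key of the bay the pan is in (blue for the left bay, yellow for the right, seen from the robot) and last the green start key. Leave the other bay's valve and key, the bowl, the pepper mill and the spoon alone.

Things in the scene. Friction and masses are not known exactly. Their poses are not given: they have to be found in the camera images.
- warmer: fixed steel steam warmer, 300 (x) x 380 (y) x 50 mm high; black control strip along its front (-x) edge, two bays behind it, centred at warmer (48, +93) mm (left) and (48, -93) mm (right): one holds the open pan, the other the casserole. Origin: centre of its underside on the counter; x away from the robot, y to the robot's left, z up. Place and yaw vary
- pan_in (a point): centre of the inner floor of the open rectangular aluminium pan, fixed on the warmer in its left or right bay; the floor is 54 mm above the counter. The pan measures 184 (x) x 164 (y) x 24 mm outside, 176 x 156 mm inside, rim 20 mm above its floor. Axes parallel to the warmer's
- casserole: lidded black casserole, fixed in the other bay, 148 mm across, 96 mm high with its lid knob (146 mm above the counter). Origin: centre of its underside. Not part of the job
- valve_left (a joint): opening of the left bay's steam valve, rad: 0 = shut, pointer straight to the warmer's front (-x), at the red tick; grows counter-clockwise seen from above; 0.785 (45 degrees) = green tick; 1.571 (90 degrees) = full open, black tick. Stops at 0 and 1.571; stays where it is left
- valve_left_grip (a point): grip point on the left valve's vertical turning axis, 88 mm above the counter, at warmer (-98, +132) mm. The handle is a bar 12 mm thick, from 73 to 99 mm above the counter, reaching 44 mm to its red pointer end and 28 mm the other way. The point turns with it: its -x axis points to the pointer
- valve_right (a joint): opening of the right bay's steam valve, rad: 0 = shut, pointer straight to the warmer's front (-x), at the red tick; grows counter-clockwise seen from above; 0.785 (45 degrees) = green tick; 1.571 (90 degrees) = full open, black tick. Stops at 0 and 1.571; stays where it is left
- valve_right_grip (a point): grip point on the right valve's vertical turning axis, 88 mm above the counter, at warmer (-98, -132) mm. The handle is a bar 12 mm thick, from 73 to 99 mm above the counter, reaching 44 mm to its red pointer end and 28 mm the other way. The point turns with it: its -x axis points to the pointer
- key_left (a joint): travel of the blue key, m: 0 = up, 0.006 = fully down (4 N); springs back; counts as pressed beyond 0.0035
- key_left_top (a point): top centre of the blue key: selects the left bay; at warmer (-98, +50) mm; round, 26 mm across, pressed straight down
- key_right (a joint): travel of the yellow key, m: 0 = up, 0.006 = fully down (4 N); springs back; counts as pressed beyond 0.0035
- key_right_top (a point): top centre of the yellow key: selects the right bay; at warmer (-98, -50) mm; round, 26 mm across, pressed straight down
- key_start (a joint): travel of the green start key, m: 0 = up, 0.006 = fully down (4 N); springs back; counts as pressed beyond 0.0035
- key_start_top (a point): top centre of the green start key, between the other two; at warmer (-98, 0) mm; round, 26 mm across, pressed straight down
- jar1: spice jar to be warmed: brick red contents, BLACK cap; body 46 mm across to 44 mm height, cap 43 mm across, 58 mm high in all, about 150 g, standing on the counter. Origin: centre of its underside, z up through the cap. May be absent
- jar2: spice jar to be warmed: yellow contents, BLACK cap; body 46 mm across to 44 mm height, cap 43 mm across, 58 mm high in all, about 150 g, standing on the counter. Origin: centre of its underside, z up through the cap. May be absent
- jar3: spice jar to be warmed: brown contents, BLACK cap; body 46 mm across to 44 mm height, cap 43 mm across, 58 mm high in all, about 150 g, standing on the counter. Origin: centre of its underside, z up through the cap. May be absent
- jar4: spice jar to be warmed: orange contents, BLACK cap; body 46 mm across to 44 mm height, cap 43 mm across, 58 mm high in all, about 150 g, standing on the counter. Origin: centre of its underside, z up through the cap. May be absent
- jar5: spice jar to be warmed: green contents, BLACK cap; body 46 mm across to 44 mm height, cap 43 mm across, 58 mm high in all, about 150 g, standing on the counter. Origin: centre of its underside, z up through the cap. May be absent
- warm1: already warmed spice jar with a WHITE cap and pale contents, same shape and size as the others (46 mm across, 58 mm high, about 150 g); starts standing in the pan, belongs on the wooden board. Origin: centre of its underside, z up. May be absent
- warm2: already warmed spice jar with a WHITE cap and pale contents, same shape and size as the others (46 mm across, 58 mm high, about 150 g); starts standing in the pan, belongs on the wooden board. Origin: centre of its underside, z up. May be absent
- board_top (a point): centre of the top face of the wooden cooling board, fixed on the counter at the left: 110 (x) x 150 (y) x 10 mm thick; the top is 10 mm above the counter. Axes as the board's sides, z up
- bowl: black bowl 120 mm across, 50 mm high, near the robot on its left; bystander. Origin: centre of its underside
- mill: dark wooden pepper mill 56 mm across, 140 mm high, at the far right; bystander. Origin: centre of its underside
- spoon: wooden spoon 200 mm long lying near the robot's right; bystander. Origin: on its underside, x along it to the bowl end
Things that resemble listed ones, but are neither listed nor needed, are in the scene too. What is shaped like the jar1 but purple is not meant.

How it is judged:
By the outcome, as a careful person would: the job done as asked, in the order asked, and still so for the second after the job is handed in, with the robot touching nothing.
Of jar1, jar2, jar3, jar4, jar5 only 4 to 5 are there at a start; the rules pass over those that are not, and their reading is None.
Of warm1, warm2 only 1 to 2 are there at a start; the rules pass over those that are not, and their reading is None.
At some moment in a run one of jar1, jar2, jar3, jar4, jar5 may be knocked a few centimetres aside while the robot is not near it.
It also fails if it takes over 210 s, if anything falls off the work surface, if the arm or the gripper's body presses on something with over 40 N, if the wrist force passes 120 N, or if a joint passes its speed limit or range.

### The arm

A 6-joint arm with a two-finger parallel gripper is mounted at the origin on the work surface. World frame = base frame: x ahead of the robot, y to its left, z up, the work surface at z = 0. Lengths are in m, angles in rad, forces in N, time in s.
With the tool pointing down it reaches from about 0.375 to 0.975 m from the base axis. Payload 3.8 kg.
Tool frame: the origin (TCP) lies between the finger pads; the fingertips stand robot.tcp_to_tips ahead of it and the grasp point (between the pads) lies 6 mm ahead of it (robot.tcp_to_tips is the distance from the TCP to the fingertips, in m); z points along the fingers, y is the line along which they close (so a half turn about z gives the same grasp; the last joint's range is limited). The gripper opens to 88 mm and grips with 3 to 60 N. Pads are 18 mm wide; open, the fingers measure 123 mm over their backs; the gripper's body (75 mm by 187 mm) begins 45 mm behind the grasp point.
Start: joints at [-1.316, 0.264, 1.604, -0, 1.274, -0.037], TCP at [0.194, -0.646, 0.264] pointing down, gripper open.
Joint ranges: [-2.63, 2.63], [-0.94, 2.18], [0.31, 2.57], [-1.31, 4.45], [0, 2.66], [-2.55, 2.55]. Speed limits (rad/s): [2.57, 2.57, 3.14, 3.14, 3.14, 3.14].

### API

Orientations are given as a unit quaternion [w, x, y, z].
In Python, from workcell import robot gives the robot as it stands.
- The arm moves only by the tool move_arm, never from a script. Its argument "motion" is text: rows parted by semicolons, each of 6 numbers parted by spaces: the shift along the tool's x, y, z normalised to -1 to 1, where 1 is 0.03 m, then the turn, a rotation vector about the tool's x, y, z normalised to -1 to 1, where 1 is 0.08 rad. A call has 1 to 10 rows; each row shifts and turns the commanded pose from where the row before left it, along the tool's axes as they then stand; what a row does not reach is not made up. A row lasts 1/10 s, in which the tool goes at most 50 mm and 8.59 degrees, less where a joint would pass 70% of its speed; a pose out of reach is approached as far as the arm can. A call with a number of a shift or a turn outside -1 to 1 is refused whole. A call with a gripper value outside its range is refused whole. "fingers" is the opening, from 0 (shut) to 1 (fully open), set as the call begins (left out, the last holds). The fingers move at their own pace and stop on an object; the grip force is fixed at half the most. Time passes only in rows, so rows that do not move let the fingers close. It gives the time, the measured TCP pose, the force, the opening and the grip force at its end, in the units of the state.
- robot.observe(): the state, without advancing time (a new reading comes with each control period).
- robot.camera(name): name is "side" or "top" or "wrist"; returns a dict with "pixels" (400x640x3 uint8, red, green, blue), "vertical_fov" (degrees; the focal length in pixels is half the picture's height over the tangent of half this angle, whatever the lens; pixels are square), "cx", "cy" (the principal point, pixels), "T" (4x4, takes a point from camera to world coordinates); the wrist camera has in their place "T_tool_cam" (4x4, takes a point from camera to tool coordinates, whose origin is the TCP and whose axes are the flange's). Camera axes: x right, y down, z forward; pixel columns grow to the right and rows downward; lengths in m; the calibration is good to about 2 mm. A picture is of the moment at which its call begins: read the wrist's pose just before it. There is no depth.
- robot.finish_job(): hands the job in; it is judged then, once.
The state is a dict: "clock": time; "joints": joint angles; "qd": joint speeds; "joint_efforts": joint torques, N m; "tcp_pos": TCP position; "tool_rot": TCP orientation; "contact_force": force on the tool from outside, world axes, zero at the start; "wrist_torque": the same for the moment, N m; "opening": finger opening in m; "finger_force": force on a finger pad.
Only numpy, scipy, OpenCV 4.12 (cv2) and the standard library are available. Lean on these libraries where they do the work, as an engineer would, in place of code of your own. Each camera call takes 0.05 s, during which the arm holds its last target. There are 200 camera calls.

## Working session

There is one attempt and no reset: what is moved stays moved. The work goes in short steps, Python scripts to look and compute and a tool call to move; the robot and the scene stay as the last step left them, time stands still between calls to the robot, and variables do not carry over. Pictures are saved under pics/ and viewed, at most 14 in all, crops included, and the job is handed in when it is done.

Besides the shell and the picture viewer there is one more tool, called after "Request:" as name(argument=value, ...) on one line, values as JSON. move_arm: Moves the arm, as the interface text tells. Its arguments: {"type":"object","properties":{"motion":{"type":"string"},"fingers":{"type":"number"}},"required":["motion"]}

```bash
ls; mkdir -p pics; cat > h.py <<'E'
import numpy as np, cv2
from workcell import robot
def ray(c,u,v,T=None):
    T=c["T"] if T is None else T
    h=c["pixels"].shape[0]; f=h/2/np.tan(np.radians(c["vertical_fov"])/2)
    d=T[:3,:3]@np.array([(u-c["cx"])/f,(v-c["cy"])/f,1]); return T[:3,3],d
def onz(c,u,v,z,T=None):
    o,d=ray(c,u,v,T); return o+d*(z-o[2])/d[2]
def meet(r1,r2):
    (o1,d1),(o2,d2)=r1,r2; A=np.c_[d1,-d2]; s=np.linalg.lstsq(A,o2-o1,rcond=None)[0]
    p,q=o1+d1*s[0],o2+d2*s[1]; return (p+q)/2,np.linalg.norm(p-q)
def save(n,img): cv2.imwrite(f"pics/{n}.png",img[:,:,::-1])
E
python3 - <<'E'
from h import *
s=robot.observe(); print(s["clock"],s["tcp_pos"],s["tool_rot"],robot.tcp_to_tips)
for n in("top","side"):
    c=robot.camera(n); np.save(n+".npy",c,allow_pickle=True); save(n+"0",c["pixels"]); print(n,c["vertical_fov"],c["cx"],c["cy"],np.round(c["T"],3).tolist())
E
```

```text
pics
0.0 [ 0.19404829 -0.6458396   0.26241358] [-1.07916237e-03  9.89371805e-01  1.45403757e-01 -1.16614529e-04] 0.025
top 46.98343203765159 321.49629220565424 193.3838863357367 [[0.014, -0.996, 0.086, 0.363], [-1.0, -0.013, 0.02, 0.008], [-0.019, -0.086, -0.996, 1.347], [0.0, 0.0, 0.0, 1.0]]
side 49.512653859868706 321.29149578211104 194.5293936564031 [[-0.791, -0.319, 0.522, -0.13], [-0.612, 0.403, -0.681, 0.842], [0.007, -0.858, -0.514, 0.689], [0.0, 0.0, 0.0, 1.0]]
```

View pics/top0.png

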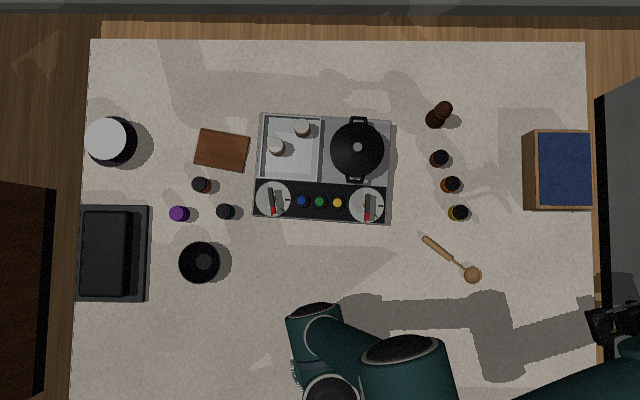

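View pics/side0.png

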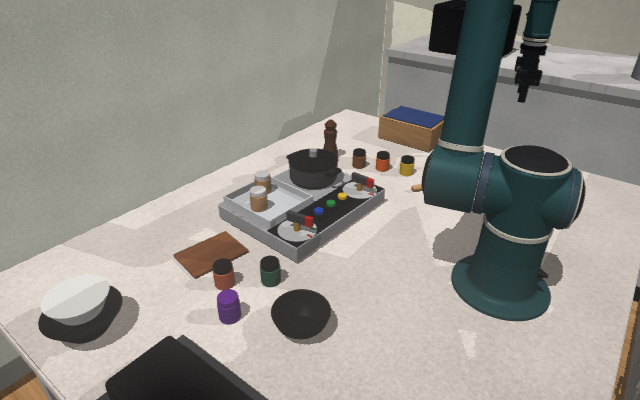

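Both views show the pan in the left bay with two white-capped jars (top view 277,146 and 302,129). Black-capped jars in the top view are red (201,185), green (225,211), brown (439,158), orange (450,184) and yellow (459,212). The purple one (179,213) is to be ignored. The keys are at (302,201), (320,202) and (337,203), and the board is at (222,150).

```bash
cat >> h.py <<'E'
def blob(img,box,lo,hi=None,near=None,hsv=True):
    """centroid of largest blob in box (u0,v0,u1,v1) with lo<=HSV<=hi"""
    u0,v0,u1,v1=box; r=img[v0:v1,u0:u1]
    if hsv: r=cv2.cvtColor(np.ascontiguousarray(r),cv2.COLOR_RGB2HSV)
    m=cv2.inRange(r,np.array(lo),np.array(hi))
    n,l,st,ce=cv2.connectedComponentsWithStats(m)
    if n<2: return None
    k=1+np.argmax(st[1:,4]); return ce[k][0]+u0,ce[k][1]+v0,st[k].tolist()
E
python3 - <<'E'
from h import *
T=np.load("top.npy",allow_pickle=True).item();S=np.load("side.npy",allow_pickle=True).item()
D=([0,0,0],[180,255,52])
def pr(n,a,b,z):
    A=blob(T["pixels"],*a);B=blob(S["pixels"],*b)
    if A is None or B is None: print(n,A,B);return
    p,e=meet(ray(T,*A[:2]),ray(S,*B[:2])); print(n,np.round(A[:2],1),A[2],np.round(B[:2],1),B[2],"tri",np.round(p,4),"err",round(e,4),"onz",np.round(onz(T,*A[:2],z),4))
for n,h,bt,bs in[("blue",([100,120,60],[130,255,255]),(295,193,311,210),(312,204,326,220)),("green",([45,120,50],[85,255,255]),(312,194,328,210),(322,196,340,212)),("yellow",([18,120,80],[35,255,255]),(330,195,346,211),(334,190,350,203))]:
    pr(n,(bt,*h),(bs,*h),.06)
caps=dict(red=((190,174,214,196),(212,256,236,275)),green=((214,202,238,222),(258,254,284,272)),brown=((428,148,452,170),(350,146,368,160)),orange=((440,174,463,195),(374,149,392,164)),yellow=((447,202,470,222),(398,152,416,166)))
for n,(bt,bs) in caps.items(): pr(n,(bt,*D),(bs,*D),.058)
W=([0,0,150],[180,60,255])
for n,bt,bs in[("w1",(266,136,288,150),(248,184,270,200)),("w2",(292,118,314,134),(254,170,274,184))]: pr(n,(bt,*W),(bs,*W),.112)
# wood board top
m=blob(T["pixels"],(180,115,262,178),([0,90,40],[15,255,140]));print("board",m[:2],m[2],onz(T,*m[:2],.01))
h=cv2.cvtColor(T["pixels"],cv2.COLOR_RGB2HSV)
for p in[(277,146),(302,129),(225,150),(285,165),(201,183),(225,210),(240,240),(270,210)]:print(p,T["pixels"][p[1],p[0]],h[p[1],p[0]])
C=np.vstack([cv2.resize(T["pixels"][100:240,170:370],(800,560),interpolation=2)]);save("crop",C)
E
```

```text
blue [301.1 199.8] [2, 3, 9, 9, 66] [318.3 210.4] [2, 3, 10, 8, 66] tri [0.455  0.0907 0.0696] err 0.001 onz [0.4553 0.0911 0.06  ]
green [318.8 201.1] [3, 3, 9, 9, 66] [330.2 202.6] [5, 4, 8, 7, 44] tri [0.4525 0.0413 0.0705] err 0.0017 onz [0.4525 0.0411 0.06  ]
yellow [336.8 202.2] [3, 3, 9, 9, 64] [341.7 195.7] [3, 2, 10, 8, 63] tri [ 0.4501 -0.0088  0.0695] err 0.0016 onz [ 0.4501 -0.0093  0.06  ]
red [200.2 183.7] [1, 3, 20, 15, 211] [227.3 269.5] [11, 9, 9, 9, 31] tri [0.4955 0.3787 0.0432] err 0.0095 onz [0.4976 0.3778 0.058 ]
green [225.2 211.1] [2, 2, 19, 16, 244] [269.3 263.7] [3, 3, 18, 15, 223] tri [0.4232 0.3079 0.0491] err 0.0049 onz [0.4209 0.3042 0.058 ]
brown [439.1 158. ] [2, 2, 19, 17, 240] [359.  152.5] [4, 3, 11, 8, 76] tri [ 0.5805 -0.2954  0.056 ] err 0.0033 onz [ 0.5787 -0.2958  0.058 ]
orange [452.1 183. ] [5, 2, 16, 15, 184] [382.7 155.1] [3, 3, 12, 7, 73] tri [ 0.5096 -0.3319  0.0539] err 0.0025 onz [ 0.5081 -0.3315  0.058 ]
yellow [460.  211.9] [5, 3, 17, 15, 193] [407.2 159.4] [4, 4, 12, 8, 81] tri [ 0.4289 -0.3531  0.0544] err 0.0026 onz [ 0.4275 -0.3527  0.058 ]
w1 [274.  147.9] [1, 9, 15, 5, 41] [255.7 190.7] [0, 1, 18, 15, 149] tri [0.5967 0.1676 0.1122] err 0.0108 onz [0.5925 0.1641 0.112 ]
w2 [294. 133.] [2, 15, 1, 1, 1] [262.9 173.6] [0, 0, 20, 11, 155] tri [0.6316 0.1097 0.1278] err 0.0023 onz [0.6341 0.1103 0.112 ]Traceback (most recent call last):
  File "<stdin>", line 15, in <module>
  File "h.py", line 17, in blob
    m=cv2.inRange(r,np.array(lo),np.array(hi))
cv2.error: OpenCV(4.12.0) :-1: error: (-5:Bad argument) in function 'inRange'
> Overload resolution failed:
>  - upperb data type = object is not supported
>  - Expected Ptr<cv::UMat> for argument 'upperb'
```

Request:
move_arm(motion="0 0 0 0 0 1;0 0 0 0 0 1;0 0 0 0 0 1;0 0 0 0 0 0.65;0 0 -1 0 0 0;0 0 -1 0 0 0;0 0 -1 0 0 0;0 0 -1 0 0 0;0 0 -1 0 0 0;0 0 0 0 0 0", fingers=1)

```text
clock: 1.1
tcp_pos: [0.1946, -0.6479, 0.4194]
tool_rot: [0.004, 1.0, -0.0, 0.001]
contact_force: [-0.6, 0.1, 0.3]
opening: 0.0882
finger_force: 0.0
```

Key tops come out at z about 0.07 and 50 mm apart as stated, giving a warmer yaw of about -0.05. Next, closer looks with the wrist camera.

Request:
move_arm(motion="0.8 -1 0 0 0 0;0.8 -1 0 0 0 0;0.8 -1 0 0 0 0;0.8 -1 0 0 0 0;0.8 -1 0 0 0 0;0.8 -1 0 0 0 0;0.8 -1 0 0 0 0;0.8 -1 0 0 0 0;0.8 -1 0 0 0 0;0.8 -1 0 0 0 0")

```text
clock: 2.1
tcp_pos: [0.4346, -0.3449, 0.4119]
tool_rot: [-0.001, 1.0, -0.0, -0.001]
contact_force: [0.4, 0.2, -0.1]
opening: 0.0881
finger_force: 0.0
```

Request:
move_arm(motion="0 0 0 0 0 0;0 0 0 0 0 0;0 0 0 0 0 0")

```text
clock: 2.4
tcp_pos: [0.4336, -0.3469, 0.4127]
tool_rot: [-0.0, 1.0, -0.0, -0.001]
contact_force: [-0.2, -0.1, -0.7]
opening: 0.0879
finger_force: 0.0
```

```bash
cat >> h.py <<'E'
from scipy.spatial.transform import Rotation as R
def wrist(name=None):
    s=robot.observe(); c=robot.camera("wrist"); q=s["tool_rot"]
    M=np.eye(4); M[:3,:3]=R.from_quat([q[1],q[2],q[3],q[0]]).as_matrix(); M[:3,3]=s["tcp_pos"]
    c["T"]=M@c["T_tool_cam"]
    if name: save(name,c["pixels"]); np.save(name+".npy",c,allow_pickle=True)
    return c
E
python3 - <<'E'
from h import *
c=wrist("w_right"); print(c["vertical_fov"],np.round(c["T"],3),np.round(c["T_tool_cam"],3),robot.observe()["tcp_pos"])
E
```

```text
66.3089066783802 [[-0.001 -0.962 -0.272  0.503]
 [-1.     0.001  0.001 -0.348]
 [-0.001  0.272 -0.962  0.533]
 [ 0.     0.     0.     1.   ]] [[-0.    -0.963 -0.271  0.07 ]
 [ 1.    -0.    -0.     0.001]
 [ 0.    -0.271  0.963 -0.121]
 [ 0.     0.     0.     1.   ]] [ 0.43350167 -0.34720859  0.41291723]
```

View pics/w_right.png

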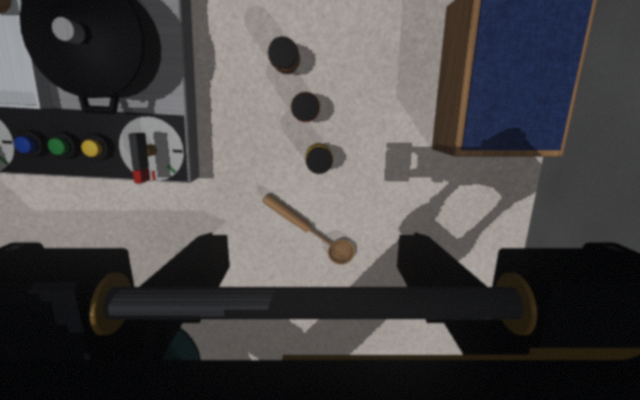

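The wrist view shows caps at brown (284,55), orange (305,106) and yellow (320,158), with keys at (26,146), (60,146) and (95,147). Measure these, then go on to look at the pan.

```bash
python3 - <<'E'
from h import *
c=np.load("w_right.npy",allow_pickle=True).item();T=np.load("top.npy",allow_pickle=True).item()
caps=dict(brown=((262,30,308,80),(428,148,452,170)),orange=((285,88,328,126),(440,174,463,195)),yellow=((300,140,340,178),(447,202,470,222)))
for n,(b,bt) in caps.items():
    A=blob(c["pixels"],b,[0,0,0],[180,255,42]);B=blob(T["pixels"],bt,[0,0,0],[180,255,42])
    p,e=meet(ray(c,*A[:2]),ray(T,*B[:2])); print(n,np.round(A[:2]),A[2],B[2],"tri",np.round(p,4),round(e,4),"w z58",np.round(onz(c,*A[:2],.058),4),"top z58",np.round(onz(T,*B[:2],.058),4))
for n,h,b in[("blue",([100,120,60],[130,255,255]),(12,130,40,160)),("green",([45,100,40],[85,255,255]),(45,130,76,162)),("yellow",([18,120,80],[35,255,255]),(78,132,110,162))]:
    A=blob(c["pixels"],b,*h); print(n,A,onz(c,*A[:2],.07))
E
```

```text
brown [283.  53.] [8, 8, 28, 31, 690] [2, 2, 19, 17, 217] tri [ 0.586  -0.3035  0.0311] 0.0031 w z58 [ 0.5831 -0.3058  0.058 ] top z58 [ 0.5799 -0.297   0.058 ]
orange [305. 106.] [8, 6, 25, 26, 542] [5, 2, 16, 15, 182] tri [ 0.5104 -0.336   0.0402] 0.0008 w z58 [ 0.5105 -0.3363  0.058 ] top z58 [ 0.508  -0.3314  0.058 ]
yellow [319. 160.] [7, 8, 25, 25, 472] [5, 3, 17, 15, 187] tri [ 0.4285 -0.3576  0.0404] 0.0004 w z58 [ 0.431  -0.3574  0.058 ] top z58 [ 0.4278 -0.3526  0.058 ]
blue (np.float64(22.074235807860262), np.float64(144.1877729257642), [2, 6, 17, 17, 229]) [0.45645693 0.08838324 0.07      ]
green (np.float64(56.10344827586207), np.float64(146.05747126436782), [2, 8, 19, 18, 261]) [0.45363778 0.03796233 0.07      ]
yellow (np.float64(89.53138075313808), np.float64(147.89958158995816), [3, 8, 18, 17, 239]) [ 0.4508517  -0.01172008  0.07      ]
```

Request:
move_arm(motion="0.2 -1 0 0 0 0;0.2 -1 0 0 0 0;0.2 -1 0 0 0 0;0.2 -1 0 0 0 0;0.2 -1 0 0 0 0;0.2 -1 0 0 0 0;0.2 -1 0 0 0 0;0.2 -1 0 0 0 0;0.2 -1 0 0 0 0;0.2 -1 0 0 0 0")

```text
clock: 3.45
tcp_pos: [0.4943, -0.0467, 0.4136]
tool_rot: [0.0, 1.0, -0.001, 0.0]
contact_force: [-0.8, -0.6, 0.2]
opening: 0.0883
finger_force: 0.0
```

Request:
move_arm(motion="0 -1 0 0 0 0;0 -1 0 0 0 0;0 -1 0 0 0 0;0 -1 0 0 0 0;0 -1 0 0 0 0;0 -1 0 0 0 0;0 -1 0 0 0 0;0 0 0 0 0 0;0 0 0 0 0 0;0 0 0 0 0 0")

```text
clock: 4.45
tcp_pos: [0.4946, 0.1621, 0.4136]
tool_rot: [0.0, 1.0, -0.001, -0.0]
contact_force: [-0.8, 0.7, 1.0]
opening: 0.0883
finger_force: 0.0
```

```bash
python3 - <<'E'
from h import *
c=wrist("w_pan"); print(robot.observe()["tcp_pos"])
E
```

```text
[0.49457322 0.16206197 0.41367247]
```

View pics/w_pan.png

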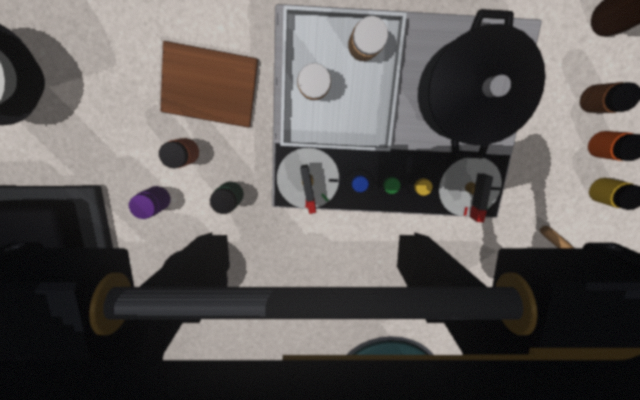

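The pan view shows white caps at (314,81) and (370,38), keys at (360,184), (392,186) and (423,187), red (176,153), green (226,197), board corners (163,41)-(250,126), and the left valve pointer end at (311,207).

```bash
python3 - <<'E'
from h import *
c=np.load("w_pan.npy",allow_pickle=True).item();T=np.load("top.npy",allow_pickle=True).item();P=c["pixels"]
print("keys")
for n,h,b in[("blue",([100,120,60],[130,255,255]),(348,170,374,198)),("green",([45,80,40],[85,255,255]),(380,172,406,200)),("yellow",([18,120,80],[35,255,255]),(411,174,436,202))]:
    A=blob(P,b,*h); print(n,np.round(A[:2],1),A[2],np.round(onz(c,*A[:2],.07),4))
for n,b,bt,z in[("red",(155,135,205,172),(190,174,214,196),.058),("green",(205,178,246,215),(214,202,238,222),.058)]:
    A=blob(P,b,[0,0,0],[180,255,42]);B=blob(T["pixels"],bt,[0,0,0],[180,255,42]);p,e=meet(ray(c,*A[:2]),ray(T,*B[:2]))
    print(n,np.round(A[:2],1),A[2],np.round(onz(c,*A[:2],z),4),"tri",np.round(p,4),round(e,4))
h=cv2.cvtColor(P,cv2.COLOR_RGB2HSV)
for u,v in[(314,80),(370,37),(345,110),(210,80),(311,207),(306,175),(300,150),(176,158)]:print((u,v),P[v,u],h[v,u])
m=cv2.inRange(h[30:135,150:270],(0,90,30),(20,255,160));cn=max(cv2.findContours(m,0,2)[0],key=cv2.contourArea)
r=cv2.approxPolyDP(cn,6,True)[:,0]+[150,30];Q=np.array([onz(c,*p,.01)for p in r]);print("board",r.tolist(),np.round(Q[:,:2],4).tolist(),Q.mean(0))
save("z1",cv2.resize(P[0:215,265:415],(560,800)[::1],interpolation=cv2.INTER_CUBIC)[:600])
save("z1",cv2.resize(P[0:220,150:440],(790,599),interpolation=cv2.INTER_CUBIC))
E
```

```text
keys
blue [359.7 183.7] [3, 6, 18, 17, 232] [0.4564 0.0882 0.07  ]
green [391.6 185.8] [4, 6, 17, 17, 224] [0.4531 0.0383 0.07  ]
yellow [423.2 187.5] [4, 6, 17, 16, 208] [ 0.4501 -0.0112  0.07  ]
red [182.9 152.8] [20, 7, 13, 23, 93] [0.5035 0.3626 0.058 ] tri [0.5001 0.3879 0.0112] 0.0117
green [227.  197.8] [7, 5, 31, 29, 598] [0.4309 0.2998 0.058 ] tri [0.4223 0.3102 0.027 ] 0.0026
(314, 80) [187 185 186] [165   3 187]
(370, 37) [185 182 183] [170   4 185]
(345, 110) [180 184 188] [105  11 188]
(210, 80) [109  69  46] [ 11 147 109]
(311, 207) [148  40  40] [  0 186 148]
(306, 175) [58 57 59] [135   9  59]
(300, 150) [155 157 157] [ 90   3 157]
(176, 158) [46 43 45] [160  17  46]
board [[164, 42], [163, 111], [249, 125], [255, 59]] [[0.6693, 0.3922], [0.5661, 0.4077], [0.5433, 0.2673], [0.6447, 0.2519]] [0.60585688 0.32978067 0.01      ]
```

View pics/z1.png

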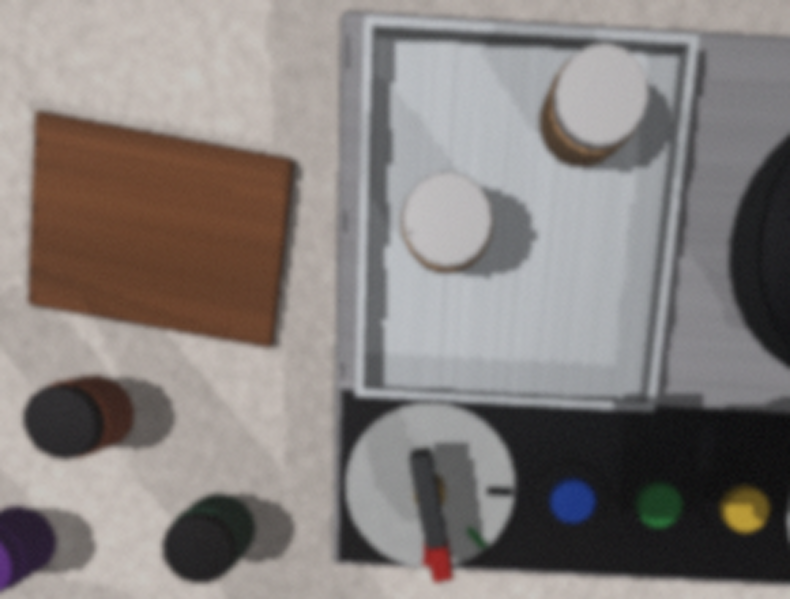

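The enlarged crop shows clear cap discs: red (63,421), green (203,545), white (447,217) and (601,95). It also shows pan rim corners (365,15), (698,38), (658,408) and (357,396), and a valve bar from (421,450) to the red end (439,578).

```bash
python3 - <<'E'
from h import *
c=np.load("w_pan.npy",allow_pickle=True).item();T=np.load("top.npy",allow_pickle=True).item();S=np.load("side.npy",allow_pickle=True).item()
f=lambda u,v:(150+u/2.724-.3,v/2.723-.3)
for n,p,z in[("red",(63,421),.058),("green",(203,545),.058),("w1",(447,217),.112),("w2",(601,95),.112),("bar tail",(421,452),.099),("bar tip",(437,549),.099),("TL",(365,15),.074),("TR",(698,38),.074),("BR",(658,408),.074),("BL",(357,396),.074)]:
    print(n,np.round(onz(c,*f(*p),z),4))
q=[onz(c,*f(*p),.074) for p in[(365,15),(698,38),(658,408),(357,396)]];print("pan c",np.mean(q,0))
# heights from top+wrist for white caps
for n,p,t,s in[("w1",(447,217),(275,149),(258.5,190)),("w2",(601,95),(303,130),(263,175))]: print(n,*meet(ray(c,*f(*p)),ray(S,*s)))
o=np.array([.551,.0325]);y=-.058;Rm=np.array([[np.cos(y),-np.sin(y)],[np.sin(y),np.cos(y)]])
for n,p in[("pan",(.048,.093)),("valve",(-.098,.132)),("start",(-.098,0))]:print(n,o+Rm@p)
E
```

```text
red [0.5012 0.3785 0.058 ]
green [0.4274 0.3046 0.058 ]
w1 [0.6046 0.1596 0.112 ]
w2 [0.6568 0.0891 0.112 ]
bar tail [0.4899 0.1734 0.099 ]
bar tip [0.4366 0.1652 0.099 ]
TL [0.7005 0.1993 0.074 ]
TR [0.6902 0.0363 0.074 ]
BR [0.5097 0.0437 0.074 ]
BL [0.5166 0.2088 0.074 ]
pan c [0.60427996 0.12200644 0.074     ]
w1 [0.60424412 0.15889687 0.108657  ] 0.0019235361964564292
w2 [0.65759254 0.08739154 0.1055171 ] 0.0016533602269536618
pan [0.60431026 0.12256118]
valve [0.4608165  0.16995885]
start [0.45316479 0.03818081]
```

The two height checks agree: white caps at about 0.107 against 0.112 stated, and the pan centre from its rim matches the one from the keys within 1 mm. Pick w1.

Request:
move_arm(motion="0.92 0.02 1 0 0 0;0.92 0.02 1 0 0 0;0.92 0.02 1 0 0 0;0.91 0.02 1 0 0 0;0 0 1 0 0 0;0 0 1 0 0 0;0 0 1 0 0 0;0 0 1 0 0 0;0 0 0.9 0 0 0;0 0 0 0 0 0", fingers=1)

```text
clock: 5.5
tcp_pos: [0.6013, 0.1589, 0.1419]
tool_rot: [0.001, 1.0, -0.001, -0.004]
contact_force: [-0.3, -0.9, 0.7]
opening: 0.0882
finger_force: 0.0
```

Request:
move_arm(motion="0 0 0.5 0 0 0;0 0 0.5 0 0 0;0 0 0.3 0 0 0;0 0 0 0 0 0;0 0 0 0 0 0")

```text
clock: 6.0
tcp_pos: [0.6046, 0.1611, 0.1079]
tool_rot: [-0.0, 1.0, -0.0, 0.0]
contact_force: [0.3, -0.1, 1.0]
opening: 0.0881
finger_force: 0.0
```

Request:
move_arm(motion="0 0 0 0 0 0;0 0 0 0 0 0;0 0 0 0 0 0;0 0 0 0 0 0;0 0 0 0 0 0;0 0 0 0 0 0;0 0 0 0 0 0;0 0 0 0 0 0", fingers=0)

```text
clock: 6.8
tcp_pos: [0.6045, 0.161, 0.1078]
tool_rot: [0.0, 1.0, -0.0, 0.0]
contact_force: [-0.7, -0.9, 0.4]
opening: 0.0453
finger_force: 30.0
```

Request:
move_arm(motion="0 0 -0.5 0 0 0;0 0 -1 0 0 0;0 0 -1 0 0 0;0.05 -0.97 0 0 0 0;0.05 -0.97 0 0 0 0;0.05 -0.97 0 0 0 0;0.05 -0.97 0 0 0 0;0.05 -0.97 0 0 0 0;0 -0.97 0 0 0 0;0 -0.97 0 0 0 0")

```text
clock: 7.8
tcp_pos: [0.6119, 0.366, 0.1836]
tool_rot: [-0.0, 1.0, -0.0, 0.0]
contact_force: [0.3, 0.6, -1.3]
opening: 0.0453
finger_force: 30.0
```

Request:
move_arm(motion="0 0 0.8 0 0 0;0 0 0.9 0 0 0;0 0 0.9 0 0 0;0 0 0.6 0 0 0;0 0 0.3 0 0 0;0 0 0 0 0 0;0 0 0 0 0 0")

```text
clock: 8.5
tcp_pos: [0.6128, 0.365, 0.0789]
tool_rot: [-0.0, 1.0, -0.0, 0.001]
contact_force: [-0.9, -0.3, -0.9]
opening: 0.045
finger_force: 30.0
```

Request:
move_arm(motion="0 0 0.25 0 0 0;0 0 0.2 0 0 0;0 0 0.03 0 0 0;0 0 0 0 0 0")

```text
clock: 8.9
tcp_pos: [0.6124, 0.3649, 0.0639]
tool_rot: [-0.0, 1.0, -0.0, 0.0]
contact_force: [0.8, 0.1, 1.4]
opening: 0.0456
finger_force: 30.0
```

Request:
move_arm(motion="0 0 0 0 0 0;0 0 0 0 0 0;0 0 0 0 0 0;0 0 0 0 0 0;0 0 0 0 0 0;0 0 -1 0 0 0;0 0 -1 0 0 0;0 0 -1 0 0 0;0 0 -1 0 0 0;0 0 0 0 0 0", fingers=1)

```text
clock: 9.9
tcp_pos: [0.6149, 0.3664, 0.1897]
tool_rot: [-0.002, 1.0, -0.0, 0.004]
contact_force: [1.1, 0.1, 1.0]
opening: 0.0884
finger_force: 0.0
```

Request:
move_arm(motion="0.15 0.92 0 0 0 0;0.15 0.92 0 0 0 0;0.15 0.92 0 0 0 0;0.15 0.92 0 0 0 0;0.15 0.92 0 0 0 0;0.15 0.92 0 0 0 0;0.15 0.92 0 0 0 0;0.15 0.92 0 0 0 0;0.13 0.92 0 0 0 0;0.13 0.92 0 0 0 0")

```text
clock: 10.9
tcp_pos: [0.6551, 0.0875, 0.1818]
tool_rot: [0.0, 1.0, -0.0, -0.001]
contact_force: [0.1, -0.3, 0.0]
opening: 0.0879
finger_force: 0.0
```

Request:
move_arm(motion="0 0 0.8 0 0 0;0 0 0.8 0 0 0;0 0 0.5 0 0 0;0 0 0.3 0 0 0;0 0 0 0 0 0;0 0 0 0 0 0")

```text
clock: 11.5
tcp_pos: [0.6561, 0.0891, 0.1116]
tool_rot: [-0.0, 1.0, 0.0, 0.0]
contact_force: [-0.0, 0.2, 0.2]
opening: 0.0883
finger_force: 0.0
```

Request:
move_arm(motion="0 0 0.12 0 0 0;0 0 0 0 0 0;0 0 0 0 0 0")

```text
clock: 11.8
tcp_pos: [0.6561, 0.0889, 0.1084]
tool_rot: [-0.0, 1.0, -0.0, 0.001]
contact_force: [-0.4, -0.9, -0.6]
opening: 0.0878
finger_force: 0.0
```

Request:
move_arm(motion="0 0 0 0 0 0;0 0 0 0 0 0;0 0 0 0 0 0;0 0 0 0 0 0;0 0 0 0 0 0;0 0 0 0 0 0;0 0 -0.5 0 0 0;0 0 -1 0 0 0;0 0 -1 0 0 0;0 0 0 0 0 0", fingers=0)

```text
clock: 12.8
tcp_pos: [0.6593, 0.0891, 0.1894]
tool_rot: [-0.0, 1.0, -0.0, 0.005]
contact_force: [0.8, -0.4, 0.8]
opening: 0.0455
finger_force: 30.0
```

Request:
move_arm(motion="-0.27 -0.94 0 0 0 0;-0.27 -0.94 0 0 0 0;-0.27 -0.94 0 0 0 0;-0.27 -0.94 0 0 0 0;-0.27 -0.94 0 0 0 0;-0.27 -0.94 0 0 0 0;-0.27 -0.94 0 0 0 0;0 0 0.5 0 0 0;0 0 0 0 0 0;0 0 0 0 0 0")

```text
clock: 13.8
tcp_pos: [0.5983, 0.285, 0.1662]
tool_rot: [0.001, 1.0, -0.0, -0.001]
contact_force: [-0.5, 0.3, -2.2]
opening: 0.0454
finger_force: 30.0
```

Request:
move_arm(motion="0 0 0.9 0 0 0;0 0 0.9 0 0 0;0 0 0.6 0 0 0;0 0 0.4 0 0 0;0 0 0.3 0 0 0;0 0 0.15 0 0 0;0 0 0.1 0 0 0;0 0 0 0 0 0;0 0 0 0 0 0")

```text
clock: 14.7
tcp_pos: [0.5996, 0.2864, 0.0681]
tool_rot: [-0.0, 1.0, -0.0, 0.001]
contact_force: [1.0, -0.2, -1.6]
opening: 0.0451
finger_force: 30.0
```

Request:
move_arm(motion="0 0 0 0 0 0;0 0 0 0 0 0;0 0 0 0 0 0;0 0 -1 0 0 0;0 0 -1 0 0 0;0 0 -1 0 0 0;0 0 -1 0 0 0;0 0 -1 0 0 0;0 0 -1 0 0 0;0 0 -1 0 0 0", fingers=0.66)

```text
clock: 15.7
tcp_pos: [0.5989, 0.2862, 0.2788]
tool_rot: [-0.0, 1.0, -0.0, 0.0]
contact_force: [1.2, -0.0, -0.1]
opening: 0.0582
finger_force: 0.0
```

Request:
move_arm(motion="-1 0 -1 0 0 0;-1 0 0 0 0 0;-1 0 0 0 0 0;-1 0 0 0 0 0;-0.5 0 0 0 0 0;0 0 0 0 0 0;0 0 0 0 0 0;0 0 0 0 0 0", fingers=1)

```text
clock: 16.5
tcp_pos: [0.4652, 0.2863, 0.3073]
tool_rot: [-0.0, 1.0, -0.0, 0.0]
contact_force: [-0.5, -0.5, -0.6]
opening: 0.0882
finger_force: 0.0
```

```bash
python3 - <<'E'
from h import *
c=wrist("w_left"); print(robot.observe()["tcp_pos"])
E
```

```text
[0.46518065 0.28618972 0.30711207]
```

View pics/w_left.png

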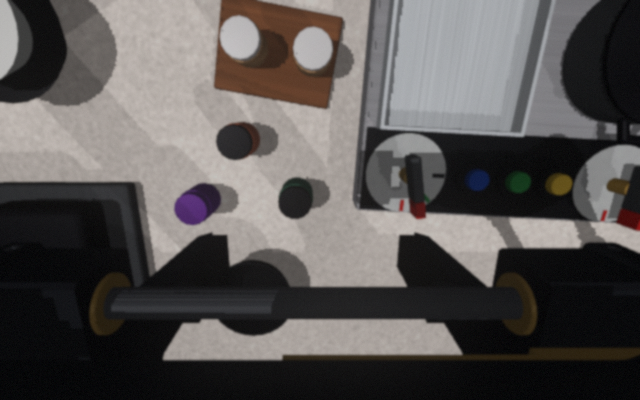

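Both white-capped jars stand on the board (238,37) and (313,49). Red's cap is at (234,142) and green's at (295,200). Triangulate against the earlier wrist view.

```bash
python3 - <<'E'
from h import *
a=np.load("w_pan.npy",allow_pickle=True).item();c=np.load("w_left.npy",allow_pickle=True).item()
f=lambda u,v:(150+u/2.724-.3,v/2.723-.3)
for n,p,q in[("red",(63,421),(234,141.5)),("green",(203,545),(294.5,200))]:
    r,e=meet(ray(a,*f(*p)),ray(c,*q)); print(n,np.round(r,4),round(e,4),np.round(onz(c,*q,.058),4))
    b=tuple(int(x) for x in(q[0]-25,q[1]-25,q[0]+25,q[1]+25)); A=blob(c["pixels"],b,[0,0,0],[180,90,52]);print(A, onz(c,*A[:2],.058))
E
```

```text
red [0.5006 0.3808 0.053 ] 0.0001 [0.501  0.3796 0.058 ]
(np.float64(234.80837004405288), np.float64(141.42070484581498), [9, 9, 35, 34, 908]) [0.50113743 0.37858417 0.058     ]
green [0.4231 0.3096 0.0413] 0.0009 [0.4283 0.3086 0.058 ]
(np.float64(296.01401401401404), np.float64(198.03803803803805), [11, 4, 33, 39, 999]) [0.43089117 0.30661394 0.058     ]
```

Request:
move_arm(motion="-0.63 -0.33 1 0 0 0;-0.64 -0.33 1 0 0 0;0 0 1 0 0 0;0 0 1 0 0 0;0 0 1 0 0 0;0 0 1 0 0 0;0 0 1 0 0 0;0 0 0.5 0 0 0;0 0 0 0 0 0;0 0 0 0 0 0", fingers=1)

```text
clock: 17.55
tcp_pos: [0.4266, 0.306, 0.0821]
tool_rot: [0.0, 1.0, -0.0, -0.0]
contact_force: [-0.5, -0.3, 0.2]
opening: 0.0882
finger_force: 0.0
```

Request:
move_arm(motion="0 0 0.6 0 0 0;0 0 0.3 0 0 0;0 0 0.1 0 0 0;0 0 0 0 0 0;0 0 0 0 0 0")

```text
clock: 18.05
tcp_pos: [0.4265, 0.3063, 0.053]
tool_rot: [-0.0, 1.0, -0.0, 0.001]
contact_force: [0.3, -0.5, 0.9]
opening: 0.0884
finger_force: 0.0
```

Request:
move_arm(motion="0 0 0 0 0 0;0 0 0 0 0 0;0 0 0 0 0 0;0 0 0 0 0 0;0 0 0 0 0 0;0 0 -0.9 0 0 0;0 0 -1 0 0 0;0 0 -1 0 0 0;0 0 -1 0 0 0;0 0 -1 0 0 0", fingers=0)

```text
clock: 19.05
tcp_pos: [0.4254, 0.3056, 0.1998]
tool_rot: [0.0, 1.0, -0.0, -0.001]
contact_force: [0.7, 0.2, -1.8]
opening: 0.0449
finger_force: 29.9
```

Request:
move_arm(motion="0.86 0.66 0 0 0 0;0.86 0.66 0 0 0 0;0.86 0.66 0 0 0 0;0.86 0.66 0 0 0 0;0.86 0.66 0 0 0 0;0.86 0.66 0 0 0 0;0.86 0.66 0 0 0 0;0 0 0.5 0 0 0;0 0 0 0 0 0;0 0 0 0 0 0")

```text
clock: 20.05
tcp_pos: [0.6048, 0.1675, 0.1826]
tool_rot: [0.0, 1.0, 0.0, -0.002]
contact_force: [0.1, 0.1, -2.4]
opening: 0.0445
finger_force: 29.9
```

Request:
move_arm(motion="0 0 0.8 0 0 0;0 0 0.8 0 0 0;0 0 0.4 0 0 0;0 0 0 0 0 0;0 0 0 0 0 0")

```text
clock: 20.55
tcp_pos: [0.6064, 0.1679, 0.1248]
tool_rot: [-0.0, 1.0, 0.0, 0.0]
contact_force: [0.7, 0.2, -0.8]
opening: 0.0448
finger_force: 29.9
```

Request:
move_arm(motion="0 0 0.3 0 0 0;0 0 0.2 0 0 0;0 0 0.08 0 0 0;0 0 0 0 0 0;0 0 0 0 0 0")

```text
clock: 21.05
tcp_pos: [0.6104, 0.17, 0.1142]
tool_rot: [-0.002, 1.0, -0.0, 0.005]
contact_force: [-5.8, 4.7, 23.0]
opening: 0.0448
finger_force: 30.0
```

Request:
move_arm(motion="0 0 0 0 0 0;0 0 0 0 0 0;0 0 0 0 0 0;0 0 -1 0 0 0;0 0 -1 0 0 0;0 0 -1 0 0 0;0 0 -1 0 0 0;-1 0 0 0 0 0;-1 0 0 0 0 0;0 0 0 0 0 0", fingers=0.68)

```text
clock: 22.05
tcp_pos: [0.5432, 0.167, 0.2258]
tool_rot: [0.0, 1.0, 0.0, -0.002]
contact_force: [-0.3, -0.0, 0.1]
opening: 0.06
finger_force: 0.0
```

Request:
move_arm(motion="-0.19 -0.88 0 0 0 0;-0.19 -0.88 0 0 0 0;-0.19 -0.88 0 0 0 0;-0.19 -0.88 0 0 0 0;-0.19 -0.88 0 0 0 0;-0.19 -0.88 0 0 0 0;-0.19 -0.88 0 0 0 0;-0.19 -0.88 0 0 0 0;0 0 0 0 0 0;0 0 0 0 0 0", fingers=1)

```text
clock: 23.05
tcp_pos: [0.5011, 0.3786, 0.2259]
tool_rot: [0.001, 1.0, 0.0, -0.0]
contact_force: [-0.4, -0.7, 0.7]
opening: 0.0881
finger_force: 0.0
```

```bash
python3 - <<'E'
from h import *
t=robot.camera("top")["pixels"]; c=wrist("w3"); print(robot.observe()["tcp_pos"])
save("m3",np.hstack([cv2.resize(t[90:240,160:480],(512,240)),c["pixels"][:240,160:440]]))
E
```

```text
[0.50135413 0.37763698 0.22622217]
```

View pics/m3.png

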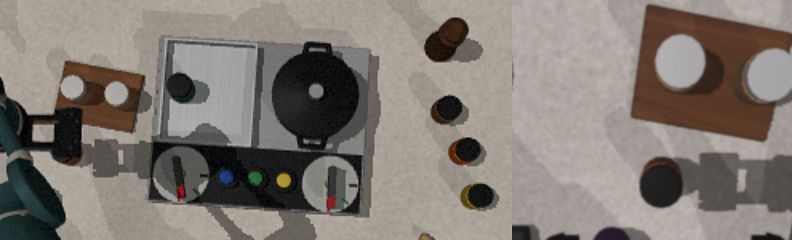

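Green stands in the pan at the left (181,86 in the crop), but contact came about 7 mm early, so I'll check that. Red's cap is at (309,183) in the wrist image. Measure both.

```bash
python3 - <<'E'
from h import *
c=np.load("w3.npy",allow_pickle=True).item()
print(onz(c,309.5,184,.058)); A=blob(c["pixels"],(280,155,335,212),[0,0,0],[180,90,52]);print(A,onz(c,*A[:2],.058))
t=robot.camera("top");s=robot.camera("side")
np.save("t3.npy",t,allow_pickle=True);np.save("s3.npy",s,allow_pickle=True)
save("m4",np.hstack([cv2.resize(t["pixels"][105:185,245:330],(425,400),interpolation=2),cv2.resize(s["pixels"][150:230,215:290],(375,400),interpolation=2)]))
E
```

```text
[0.50361084 0.3801688  0.058     ]
(np.float64(309.0406504065041), np.float64(185.47745750184774), [9, 10, 42, 42, 1353]) [0.50214261 0.38061861 0.058     ]
```

View pics/m4.png

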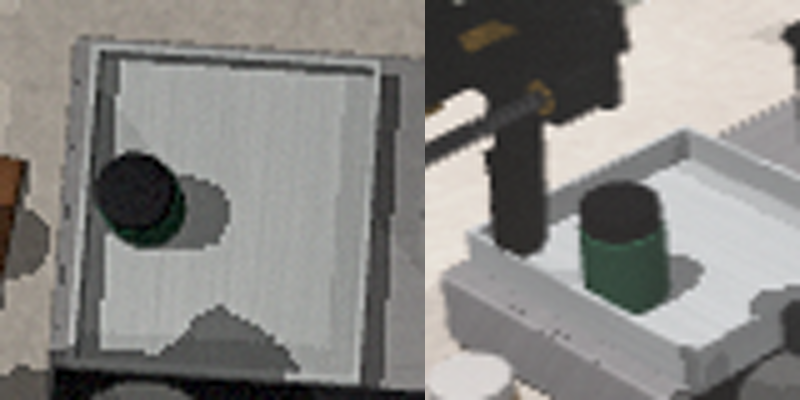

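Green stands upright on the pan floor. Pick red.

Request:
move_arm(motion="0.04 -0.08 0.9 0 0 0;0 0 1 0 0 0;0 0 1 0 0 0;0 0 1 0 0 0;0 0 0.8 0 0 0;0 0 0.5 0 0 0;0 0 0.3 0 0 0;0 0 0.2 0 0 0;0 0 0 0 0 0;0 0 0 0 0 0")

```text
clock: 24.25
tcp_pos: [0.5029, 0.3815, 0.0569]
tool_rot: [-0.001, 1.0, -0.0, 0.001]
contact_force: [0.6, -0.8, 0.6]
opening: 0.0882
finger_force: 0.0
```

Request:
move_arm(motion="0 0 0 0 0 0;0 0 0 0 0 0;0 0 0 0 0 0;0 0 0 0 0 0;0 0 0 0 0 0;0 0 0 0 0 0;0 0 0 0 0 0;0 0 0 0 0 0", fingers=0)

```text
clock: 25.05
tcp_pos: [0.5022, 0.381, 0.0559]
tool_rot: [-0.0, 1.0, -0.0, -0.0]
contact_force: [-0.9, -0.2, 1.8]
opening: 0.0449
finger_force: 30.0
```

Request:
move_arm(motion="0 0 -0.5 0 0 0;0 0 -1 0 0 0;0 0 -1 0 0 0;0 0 -1 0 0 0;0 0 -1 0 0 0;0 0 -0.5 0 0 0")

```text
clock: 25.65
tcp_pos: [0.5034, 0.3818, 0.2101]
tool_rot: [-0.001, 1.0, -0.0, 0.002]
contact_force: [0.2, 0.7, -0.6]
opening: 0.0452
finger_force: 30.0
```

Request:
move_arm(motion="0.68 0.9 0 0 0 0;0.68 0.9 0 0 0 0;0.68 0.9 0 0 0 0;0.68 0.9 0 0 0 0;0.68 0.9 0 0 0 0;0.68 0.9 0 0 0 0;0.68 0.9 0 0 0 0;0.68 0.9 0 0 0 0;0 0 0 0 0 0;0 0 0 0 0 0")

```text
clock: 26.65
tcp_pos: [0.6652, 0.1642, 0.2051]
tool_rot: [-0.0, 1.0, -0.001, -0.001]
contact_force: [-0.2, -0.1, -1.2]
opening: 0.0449
finger_force: 30.0
```

Request:
move_arm(motion="0 0 0.8 0 0 0;0 0 0.8 0 0 0;0 0 0.6 0 0 0;0 0 0.3 0 0 0;0 0 0 0 0 0;0 0 0 0 0 0")

```text
clock: 27.25
tcp_pos: [0.6656, 0.1654, 0.1314]
tool_rot: [-0.0, 1.0, 0.0, 0.0]
contact_force: [0.3, 0.5, -0.9]
opening: 0.045
finger_force: 30.0
```

Request:
move_arm(motion="0 0 0.3 0 0 0;0 0 0.2 0 0 0;0 0 0 0 0 0;0 0 0 0 0 0")

```text
clock: 27.65
tcp_pos: [0.6652, 0.1649, 0.1156]
tool_rot: [0.0, 1.0, -0.0, -0.0]
contact_force: [-0.0, -0.2, -1.4]
opening: 0.0451
finger_force: 30.0
```

Request:
move_arm(motion="0 0 0.08 0 0 0;0 0 0.05 0 0 0;0 0 0 0 0 0")

```text
clock: 27.95
tcp_pos: [0.6652, 0.1649, 0.1117]
tool_rot: [0.0, 1.0, -0.0, -0.0]
contact_force: [0.4, 0.3, -0.5]
opening: 0.0452
finger_force: 30.0
```

Request:
move_arm(motion="0 0 0 0 0 0;0 0 0 0 0 0;0 0 0 0 0 0;0 0 -0.6 0 0 0;0 0 -1 0 0 0;0 0 -1 0 0 0;0 0 -1 0 0 0;0 0 -1 0 0 0;0 0 -1 0 0 0;0 0 0 0 0 0", fingers=0.68)

```text
clock: 28.95
tcp_pos: [0.6682, 0.1656, 0.2883]
tool_rot: [-0.001, 1.0, -0.0, 0.006]
contact_force: [0.2, 0.1, -0.8]
opening: 0.0599
finger_force: 0.0
```

Request:
move_arm(motion="-0.45 1 0 0 0 0;-0.45 1 0 0 0 0;-0.45 1 0 0 0 0;-0.45 1 0 0 0 0;-0.45 1 0 0 0 0;-0.45 1 0 0 0 0;-0.45 1 0 0 0 0;-0.45 1 0 0 0 0;-0.45 1 0 0 0 0;-0.45 1 0 0 0 0", fingers=1)

```text
clock: 29.95
tcp_pos: [0.5293, -0.136, 0.2799]
tool_rot: [0.0, 1.0, -0.0, -0.0]
contact_force: [-0.1, -0.3, -0.3]
opening: 0.0883
finger_force: 0.0
```

Request:
move_arm(motion="-0.45 1 0 0 0 0;-0.45 1 0 0 0 0;-0.45 1 0 0 0 0;-0.45 1 0 0 0 0;-0.45 1 0 0 0 0;-0.45 1 0 0 0 0;-0.45 0.5 0 0 0 0;0 0 0 0 0 0;0 0 0 0 0 0;0 0 0 0 0 0")

```text
clock: 30.95
tcp_pos: [0.4361, -0.3292, 0.2799]
tool_rot: [-0.0, 1.0, 0.0, 0.0]
contact_force: [1.0, 0.4, -0.5]
opening: 0.088
finger_force: 0.0
```

```bash
python3 - <<'E'
from h import *
t=robot.camera("top"); c=wrist("w5"); print(robot.observe()["tcp_pos"])
save("m5",np.vstack([np.hstack([c["pixels"][:240],np.zeros((240,0,3),np.uint8)]),np.pad(cv2.resize(t["pixels"][105:185,245:360],(460,320),interpolation=2),((0,0),(0,180),(0,0)))]))
E
```

```text
[ 0.43627963 -0.32911443  0.2799004 ]
```

View pics/m5.png

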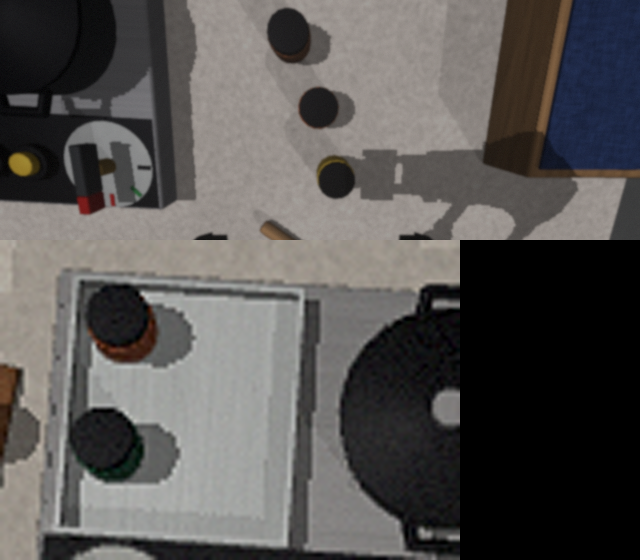

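Red and green stand in the pan. Caps: brown (289,30), orange (319,106), yellow (336,180).

```bash
python3 - <<'E'
from h import *
c=np.load("w5.npy",allow_pickle=True).item();a=np.load("w_right.npy",allow_pickle=True).item()
for n,p,q in[("brown",(289,30),(283,52)),("orange",(319,106),(305,105.5)),("yellow",(336,180.5),(319.5,160))]:
    r,e=meet(ray(c,*p),ray(a,*q)); print(n,"z58",np.round(onz(c,*p,.058),4),"tri",np.round(r,4),round(e,4))
    b=(p[0]-26,max(0,int(p[1])-28),p[0]+26,int(p[1])+26);A=blob(c["pixels"],b,[0,0,0],[180,90,52]);print(A,np.round(onz(c,*A[:2],.058),4))
E
```

```text
brown z58 [ 0.5853 -0.3058  0.058 ] tri [ 0.5828 -0.3064  0.0691] 0.0003
(np.float64(288.2240581625909), np.float64(31.832782551222735), [5, 7, 42, 47, 1513]) [ 0.5836 -0.305   0.058 ]
orange z58 [ 0.512  -0.3365  0.058 ] tri [ 0.5117 -0.3363  0.0687] 0.0001
(np.float64(318.60033869602034), np.float64(107.21337849280272), [7, 10, 38, 39, 1181]) [ 0.5107 -0.336   0.058 ]
yellow z58 [ 0.4303 -0.3564  0.058 ] tri [ 0.4285 -0.3577  0.0478] 0.0013
(np.float64(336.5144927536232), np.float64(179.87163561076605), [9, 11, 36, 35, 966]) [ 0.4311 -0.357   0.058 ]
```

Request:
move_arm(motion="-0.1 0.46 1 0 0 0;-0.1 0.46 1 0 0 0;0 0 1 0 0 0;0 0 1 0 0 0;0 0 1 0 0 0;0 0 1 0 0 0;0 0 0.7 0 0 0;0 0 0.4 0 0 0;0 0 0.3 0 0 0;0 0 0 0 0 0")

```text
clock: 32.05
tcp_pos: [0.4297, -0.357, 0.0572]
tool_rot: [-0.0, 1.0, 0.0, -0.0]
contact_force: [-0.7, 0.1, -0.0]
opening: 0.0883
finger_force: 0.0
```

Request:
move_arm(motion="0 0 0.13 0 0 0;0 0 0 0 0 0;0 0 0 0 0 0")

```text
clock: 32.35
tcp_pos: [0.4302, -0.3581, 0.0549]
tool_rot: [0.001, 1.0, -0.0, 0.001]
contact_force: [-1.3, -1.0, 0.4]
opening: 0.0881
finger_force: 0.0
```

Request:
move_arm(motion="0 0 0 0 0 0;0 0 0 0 0 0;0 0 0 0 0 0;0 0 0 0 0 0;0 0 0 0 0 0;0 0 0 0 0 0;0 0 0 0 0 0", fingers=0)

```text
clock: 33.05
tcp_pos: [0.4297, -0.3574, 0.054]
tool_rot: [-0.0, 1.0, -0.0, -0.0]
contact_force: [-0.7, 1.6, 0.7]
opening: 0.045
finger_force: 30.0
```

Request:
move_arm(motion="0 0 -0.5 0 0 0;0 0 -1 0 0 0;0 0 -1 0 0 0;0 0 -1 0 0 0;0 0 -1 0 0 0;0 0 -1 0 0 0;0 0 -1 0 0 0;0 0 -0.4 0 0 0;0 0 0 0 0 0")

```text
clock: 33.95
tcp_pos: [0.4306, -0.3585, 0.2638]
tool_rot: [0.002, 1.0, -0.0, 0.002]
contact_force: [0.5, -0.2, -1.5]
opening: 0.0453
finger_force: 30.0
```

Request:
move_arm(motion="0.51 -0.96 0 0 0 0;0.51 -0.96 0 0 0 0;0.51 -0.96 0 0 0 0;0.51 -0.96 0 0 0 0;0.51 -0.96 0 0 0 0;0.51 -0.96 0 0 0 0;0.51 -0.96 0 0 0 0;0.51 -0.96 0 0 0 0;0.51 -0.96 0 0 0 0;0.51 -0.96 0 0 0 0")

```text
clock: 34.95
tcp_pos: [0.5819, -0.0682, 0.2583]
tool_rot: [-0.0, 1.0, -0.0, -0.002]
contact_force: [0.3, -0.3, -1.5]
opening: 0.0452
finger_force: 30.0
```

Request:
move_arm(motion="0.51 -0.96 0 0 0 0;0.51 -0.96 0 0 0 0;0.51 -0.96 0 0 0 0;0.51 -0.96 0 0 0 0;0.51 -0.96 0 0 0 0;0 0 0 0 0 0;0 0 0.9 0 0 0;0 0 0.9 0 0 0;0 0 0 0 0 0;0 0 0 0 0 0")

```text
clock: 35.95
tcp_pos: [0.6579, 0.0737, 0.205]
tool_rot: [0.0, 1.0, -0.0, -0.002]
contact_force: [-0.4, -1.1, -0.9]
opening: 0.0453
finger_force: 30.0
```

Request:
move_arm(motion="0 0 0.9 0 0 0;0 0 0.9 0 0 0;0 0 0.6 0 0 0;0 0 0.3 0 0 0;0 0 0.15 0 0 0;0 0 0 0 0 0;0 0 0 0 0 0")

```text
clock: 36.65
tcp_pos: [0.6604, 0.0743, 0.1231]
tool_rot: [-0.0, 1.0, -0.0, 0.001]
contact_force: [1.0, 0.5, -2.0]
opening: 0.0452
finger_force: 30.0
```

Request:
move_arm(motion="0 0 0.1 0 0 0;0 0 0.05 0 0 0;0 0 0 0 0 0")

```text
clock: 36.95
tcp_pos: [0.6593, 0.0744, 0.1171]
tool_rot: [-0.0, 1.0, -0.0, -0.0]
contact_force: [0.1, -0.1, -2.0]
opening: 0.0453
finger_force: 30.0
```

Request:
move_arm(motion="0 0 0.1 0 0 0;0 0 0.1 0 0 0;0 0 0 0 0 0;0 0 0 0 0 0")

```text
clock: 37.35
tcp_pos: [0.6591, 0.0743, 0.1107]
tool_rot: [0.0, 1.0, -0.0, -0.0]
contact_force: [0.4, -0.5, -1.8]
opening: 0.045
finger_force: 30.0
```

Request:
move_arm(motion="0 0 0 0 0 0;0 0 0 0 0 0;0 0 0 0 0 0;0 0 -0.6 0 0 0;0 0 -1 0 0 0;0 0 -1 0 0 0;0 0 -1 0 0 0;0 0 -1 0 0 0;0 0 -0.6 0 0 0;0 0 0 0 0 0", fingers=0.68)

```text
clock: 38.35
tcp_pos: [0.6614, 0.0745, 0.2717]
tool_rot: [-0.0, 1.0, -0.0, 0.004]
contact_force: [-0.3, -0.9, 0.9]
opening: 0.06
finger_force: 0.0
```

Request:
move_arm(motion="-0.35 0.98 0 0 0 0;-0.35 0.98 0 0 0 0;-0.35 0.98 0 0 0 0;-0.35 0.98 0 0 0 0;-0.35 0.98 0 0 0 0;-0.35 0.98 0 0 0 0;-0.35 0.98 0 0 0 0;-0.35 0.98 0 0 0 0;-0.35 0.98 0 0 0 0;-0.35 0.98 0 0 0 0", fingers=1)

```text
clock: 39.35
tcp_pos: [0.553, -0.2205, 0.2653]
tool_rot: [-0.0, 1.0, -0.0, -0.001]
contact_force: [0.3, 0.1, -0.8]
opening: 0.0882
finger_force: 0.0
```

Request:
move_arm(motion="-0.35 0.98 0 0 0 0;-0.35 0.98 0 0 0 0;-0.35 0.98 0 0 0 0;-0.35 0.98 0 0 0 0;0 0 0.5 0 0 0;0 0 0 0 0 0;0 0 0 0 0 0;0 0 0 0 0 0")

```text
clock: 40.15
tcp_pos: [0.5125, -0.3361, 0.2516]
tool_rot: [-0.0, 1.0, 0.001, -0.0]
contact_force: [0.6, -0.6, -0.4]
opening: 0.0879
finger_force: 0.0
```

```bash
python3 - <<'E'
from h import *
c=wrist("w6"); print(robot.observe()["tcp_pos"]); h=cv2.cvtColor(c["pixels"],cv2.COLOR_RGB2HSV)
m=cv2.inRange(h[:225],(0,0,0),(180,90,52)); n,l,s,ce=cv2.connectedComponentsWithStats(m)
for k in range(1,n):
    if 500<s[k,4]<4000: print(s[k],ce[k].round(),np.round(onz(c,*ce[k],.058),4))
E
```

```text
[ 0.5127382  -0.33625046  0.25205339]
[ 130    0   36  225 3648] [148. 109.] [ 0.5845 -0.1738  0.058 ]
[254   0  48  19 614] [278.   8.] [ 0.6731 -0.305   0.058 ]
[ 260   87   44   43 1440] [281. 108.] [ 0.5853 -0.3056  0.058 ]
[ 293  163   39   38 1140] [312. 181.] [ 0.512 -0.336  0.058]
```

Request:
move_arm(motion="0 0 1 0 0 0;0 0 1 0 0 0;0 0 1 0 0 0;0 0 1 0 0 0;0 0 1 0 0 0;0 0 0.7 0 0 0;0 0 0.5 0 0 0;0 0 0.35 0 0 0;0 0 0 0 0 0;0 0 0 0 0 0")

```text
clock: 41.2
tcp_pos: [0.513, -0.3375, 0.0564]
tool_rot: [0.0, 1.0, 0.0, 0.001]
contact_force: [-0.6, 0.1, 0.6]
opening: 0.088
finger_force: 0.0
```

Request:
move_arm(motion="0 0 0 0 0 0;0 0 0 0 0 0;0 0 0 0 0 0;0 0 0 0 0 0;0 0 0 0 0 0;0 0 0 0 0 0;0 0 0 0 0 0", fingers=0)

```text
clock: 41.9
tcp_pos: [0.5122, -0.337, 0.0556]
tool_rot: [-0.0, 1.0, -0.0, -0.0]
contact_force: [-0.2, 1.2, 1.8]
opening: 0.0449
finger_force: 30.0
```

Request:
move_arm(motion="0 0 -0.5 0 0 0;0 0 -1 0 0 0;0 0 -1 0 0 0;0 0 -1 0 0 0;0 0 -1 0 0 0;0 0 -1 0 0 0;0 0 -1 0 0 0;0 0 -0.5 0 0 0;0 0 0 0 0 0")

```text
clock: 42.8
tcp_pos: [0.5135, -0.3382, 0.2691]
tool_rot: [0.002, 1.0, -0.0, 0.002]
contact_force: [-1.1, -0.1, -2.2]
opening: 0.0448
finger_force: 30.0
```

Request:
move_arm(motion="0.21 -0.99 0 0 0 0;0.21 -0.99 0 0 0 0;0.21 -0.99 0 0 0 0;0.21 -0.99 0 0 0 0;0.21 -0.99 0 0 0 0;0.21 -0.99 0 0 0 0;0.21 -0.99 0 0 0 0;0.21 -0.99 0 0 0 0;0.21 -0.99 0 0 0 0;0.21 -0.99 0 0 0 0")

```text
clock: 43.8
tcp_pos: [0.5742, -0.0389, 0.2629]
tool_rot: [-0.0, 1.0, -0.0, -0.002]
contact_force: [0.6, -0.4, -1.7]
opening: 0.0454
finger_force: 30.0
```

Request:
move_arm(motion="0.21 -0.99 0 0 0 0;0.21 -0.99 0 0 0 0;0.21 -0.99 0 0 0 0;0.21 -0.98 0 0 0 0;0 0 0 0 0 0;0 0 0.9 0 0 0;0 0 0.9 0 0 0;0 0 0 0 0 0;0 0 0 0 0 0")

```text
clock: 44.7
tcp_pos: [0.5993, 0.0776, 0.2099]
tool_rot: [0.0, 1.0, -0.0, -0.002]
contact_force: [-0.1, 0.1, -1.1]
opening: 0.0451
finger_force: 30.0
```

Request:
move_arm(motion="0.03 0 0.9 0 0 0;0 0 0.9 0 0 0;0 0 0.7 0 0 0;0 0 0.4 0 0 0;0 0 0.2 0 0 0;0 0 0.05 0 0 0;0 0 0 0 0 0;0 0 0 0 0 0")

```text
clock: 45.5
tcp_pos: [0.6024, 0.0783, 0.1184]
tool_rot: [-0.0, 1.0, -0.0, 0.001]
contact_force: [-0.1, -0.7, -1.2]
opening: 0.0452
finger_force: 30.0
```

Request:
move_arm(motion="0 0 0.12 0 0 0;0 0 0.1 0 0 0;0 0 0 0 0 0;0 0 0 0 0 0")

```text
clock: 45.9
tcp_pos: [0.6013, 0.0783, 0.1102]
tool_rot: [0.0, 1.0, -0.0, -0.0]
contact_force: [1.3, 0.2, -2.3]
opening: 0.0454
finger_force: 30.0
```

Request:
move_arm(motion="0 0 0 0 0 0;0 0 0 0 0 0;0 0 0 0 0 0;0 0 -0.6 0 0 0;0 0 -1 0 0 0;0 0 -1 0 0 0;0 0 -1 0 0 0;0 0 -1 0 0 0;0 0 -0.6 0 0 0;0 0 0 0 0 0", fingers=0.68)

```text
clock: 46.9
tcp_pos: [0.6035, 0.0785, 0.2707]
tool_rot: [-0.0, 1.0, -0.0, 0.004]
contact_force: [-0.4, 0.2, 0.4]
opening: 0.0601
finger_force: 0.0
```

Request:
move_arm(motion="-0.05 0.98 0 0 0 0;-0.05 0.98 0 0 0 0;-0.05 0.98 0 0 0 0;-0.05 0.98 0 0 0 0;-0.05 0.98 0 0 0 0;-0.05 0.98 0 0 0 0;-0.05 0.98 0 0 0 0;-0.05 0.98 0 0 0 0;-0.05 0.98 0 0 0 0;-0.05 0.98 0 0 0 0", fingers=1)

```text
clock: 47.9
tcp_pos: [0.5855, -0.2167, 0.2644]
tool_rot: [-0.0, 1.0, -0.0, -0.001]
contact_force: [0.1, 0.4, 0.3]
opening: 0.0884
finger_force: 0.0
```

Request:
move_arm(motion="-0.05 0.98 0 0 0 0;-0.05 0.98 0 0 0 0;-0.05 0.98 0 0 0 0;0 0 0 0 0 0;0 0 0 0 0 0;0 0 0 0 0 0")

```text
clock: 48.5
tcp_pos: [0.5816, -0.3029, 0.2654]
tool_rot: [-0.001, 1.0, 0.0, -0.001]
contact_force: [-0.0, 0.7, -0.4]
opening: 0.088
finger_force: 0.0
```

```bash
python3 - <<'E'
from h import *
t=robot.camera("top");c=wrist("w7"); print(robot.observe()["tcp_pos"]); h=cv2.cvtColor(c["pixels"],cv2.COLOR_RGB2HSV)
m=cv2.inRange(h[:225],(0,0,0),(180,90,52)); n,l,s,ce=cv2.connectedComponentsWithStats(m)
for k in range(1,n):
    if 500<s[k,4]<4000: print(s[k],ce[k].round(),np.round(onz(c,*ce[k],.058),4))
save("m7",cv2.resize(t["pixels"][95:235,180:370],(760,560),interpolation=2))
E
```

```text
[ 0.58189917 -0.30267378  0.2660164 ]
[286  46  48  42 640] [314.  74.] [ 0.6878 -0.3047  0.058 ]
[ 181   77   18  148 1489] [190. 153.] [ 0.6091 -0.1715  0.058 ]
[ 296  150   37   42 1157] [314. 172.] [ 0.5881 -0.3047  0.058 ]
```

View pics/m7.png

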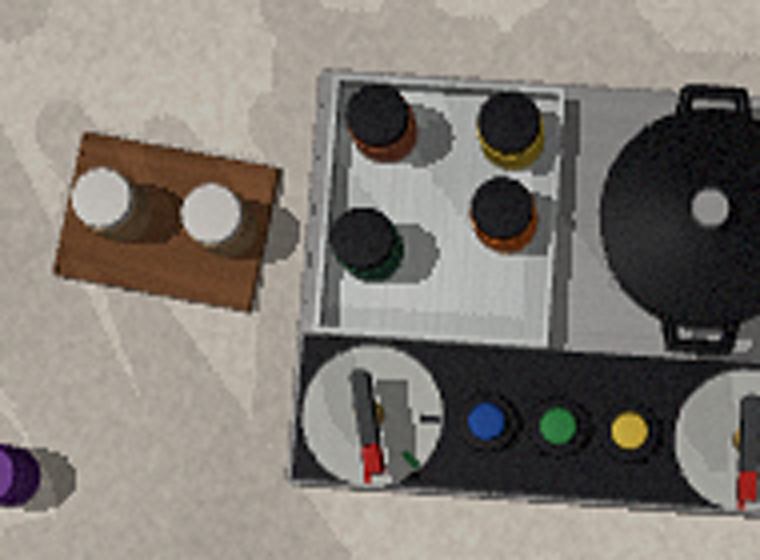

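Four jars stand in the pan and both white jars are on the board. Front slots are free, so brown goes to the front right.

Request:
move_arm(motion="0.15 0.08 1 0 0 0;0 0 1 0 0 0;0 0 1 0 0 0;0 0 1 0 0 0;0 0 1 0 0 0;0 0 0.9 0 0 0;0 0 0.6 0 0 0;0 0 0.4 0 0 0;0 0 0.13 0 0 0;0 0 0 0 0 0")

```text
clock: 49.6
tcp_pos: [0.5867, -0.3063, 0.0557]
tool_rot: [0.0, 1.0, 0.0, 0.0]
contact_force: [-0.4, 0.5, 0.4]
opening: 0.0881
finger_force: 0.0
```

Request:
move_arm(motion="0 0 0 0 0 0;0 0 0 0 0 0;0 0 0 0 0 0;0 0 0 0 0 0;0 0 0 0 0 0;0 0 0 0 0 0;0 0 0 0 0 0;0 0 0 0 0 0", fingers=0)

```text
clock: 50.4
tcp_pos: [0.5864, -0.3061, 0.0558]
tool_rot: [-0.0, 1.0, -0.0, 0.0]
contact_force: [-1.0, 2.0, 4.1]
opening: 0.0453
finger_force: 30.0
```

Request:
move_arm(motion="0 0 -0.5 0 0 0;0 0 -1 0 0 0;0 0 -1 0 0 0;0 0 -1 0 0 0;0 0 -1 0 0 0;0 0 -1 0 0 0;0 0 -1 0 0 0;0 0 -0.5 0 0 0;0 0 0 0 0 0")

```text
clock: 51.3
tcp_pos: [0.5876, -0.3073, 0.2691]
tool_rot: [0.002, 1.0, -0.0, 0.003]
contact_force: [0.1, -0.5, -1.7]
opening: 0.0449
finger_force: 30.0
```

Request:
move_arm(motion="-0.11 -0.99 0 0 0 0;-0.11 -0.99 0 0 0 0;-0.11 -0.99 0 0 0 0;-0.11 -0.99 0 0 0 0;-0.11 -0.99 0 0 0 0;-0.11 -0.99 0 0 0 0;-0.11 -0.99 0 0 0 0;-0.11 -0.99 0 0 0 0;-0.11 -0.99 0 0 0 0;-0.11 -0.99 0 0 0 0")

```text
clock: 52.3
tcp_pos: [0.5519, -0.0082, 0.263]
tool_rot: [-0.0, 1.0, -0.0, -0.002]
contact_force: [0.0, -0.0, -1.0]
opening: 0.0453
finger_force: 30.0
```

Request:
move_arm(motion="-0.11 -0.99 0 0 0 0;-0.11 -0.99 0 0 0 0;-0.11 -0.99 0 0 0 0;0 0 0 0 0 0;0 0 0.9 0 0 0;0 0 0.9 0 0 0;0 0 0.9 0 0 0;0 0 0.7 0 0 0;0 0 0 0 0 0;0 0 0 0 0 0")

```text
clock: 53.3
tcp_pos: [0.5427, 0.0791, 0.1624]
tool_rot: [0.0, 1.0, -0.0, -0.001]
contact_force: [1.1, 0.1, -2.3]
opening: 0.0452
finger_force: 30.0
```

Request:
move_arm(motion="0.02 -0.04 0.7 0 0 0;0 0 0.4 0 0 0;0 0 0.2 0 0 0;0 0 0.1 0 0 0;0 0 0 0 0 0;0 0 0 0 0 0")

```text
clock: 53.9
tcp_pos: [0.5446, 0.081, 0.1222]
tool_rot: [-0.0, 1.0, -0.0, 0.001]
contact_force: [0.4, 0.2, -0.8]
opening: 0.045
finger_force: 30.0
```

Request:
move_arm(motion="0 0 0.2 0 0 0;0 0 0.12 0 0 0;0 0 0.05 0 0 0;0 0 0 0 0 0;0 0 0 0 0 0")

```text
clock: 54.4
tcp_pos: [0.5441, 0.081, 0.1103]
tool_rot: [-0.0, 1.0, -0.0, -0.0]
contact_force: [0.6, 0.5, -2.1]
opening: 0.0449
finger_force: 30.0
```

Request:
move_arm(motion="0 0 0 0 0 0;0 0 0 0 0 0;0 0 0 0 0 0;0 0 -0.6 0 0 0;0 0 -1 0 0 0;0 0 -1 0 0 0;0 0 -1 0 0 0;0 0 -1 0 0 0;0 0 -0.6 0 0 0;0 0 0 0 0 0", fingers=0.68)

```text
clock: 55.4
tcp_pos: [0.5463, 0.0812, 0.2704]
tool_rot: [-0.0, 1.0, -0.0, 0.004]
contact_force: [0.7, 0.5, -0.2]
opening: 0.0601
finger_force: 0.0
```

Request:
move_arm(motion="-0.84 -0.6 0 0 0 0;-0.84 -0.6 0 0 0 0;-0.84 -0.6 0 0 0 0;-0.84 -0.6 0 0 0 0;-0.84 -0.6 0 0 0 0;0 0 0 0 0 0;0 0 0 0 0 0;0 0 0 0 0 0")

```text
clock: 56.2
tcp_pos: [0.4186, 0.1706, 0.2659]
tool_rot: [0.0, 1.0, -0.0, -0.0]
contact_force: [0.0, 0.3, -0.9]
opening: 0.0599
finger_force: 0.0
```

```bash
python3 - <<'E'
from h import *
c=wrist("w8"); print(robot.observe()["tcp_pos"])
save("m8",cv2.resize(c["pixels"][:235],(800,294),interpolation=2))
E
```

```text
[0.41875757 0.17049495 0.26598221]
```

View pics/m8.png

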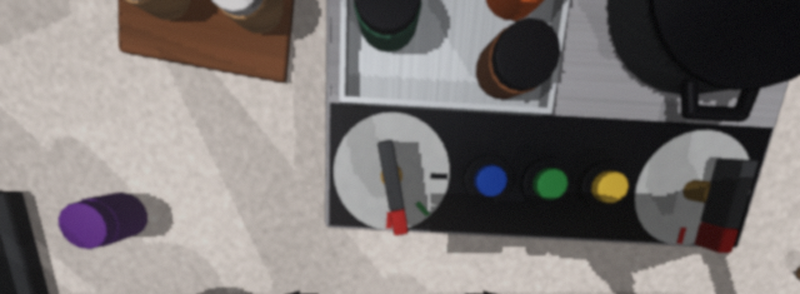

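The brown jar is in. The valve bar runs from (386,141) to its red end (397,213, top face), with the disc centred at (392,171), the black tick at (439,176) and the green tick at (422,209).

```bash
python3 - <<'E'
from h import *
c=np.load("w8.npy",allow_pickle=True).item();P=c["pixels"]; h=cv2.cvtColor(P,cv2.COLOR_RGB2HSV)
f=lambda u,v:(u/1.25,v/1.25)
for n,p,z in[("tail",(385.5,142),.099),("redstart",(396,212),.099),("disc",(392,171),.055),("black",(439,176),.055),("green",(422,209),.055)]: print(n,np.round(onz(c,*f(*p),z),4))
a,b=[onz(c,*f(*p),.099) for p in[(385.5,142),(396,212)]];print("a",np.arctan2(a[1]-b[1],a[0]-b[0]))
for n,l,b in[("blue",([100,120,60],[130,255,255]),(378,130,410,160)),("green",([45,80,40],[85,255,255]),(426,130,458,162)),("yellow",([18,120,80],[35,255,255]),(472,132,505,164))]:
    A=blob(P,b,*l); print(n,np.round(A[:2],1),np.round(onz(c,*A[:2],.07),4))
s=robot.camera("side");A=blob(s["pixels"],(312,204,326,220),[100,120,60],[130,255,255]);print(A and meet(ray(s,*A[:2]),ray(c,*blob(P,(378,130,410,160),[100,120,60],[130,255,255])[:2])))
m=cv2.inRange(h[105:175,290:345],(0,0,20),(180,60,75));n,l,st,ce=cv2.connectedComponentsWithStats(m);k=1+np.argmax(st[1:,4])
pts=np.argwhere(l==k)[:,::-1]+[290,105];print(st[k],cv2.fitLine(pts.astype(np.float32),2,0,.01,.01).ravel())
E
```

```text
tail [0.4867 0.1736 0.099 ]
redstart [0.4353 0.1659 0.099 ]
disc [0.4626 0.1688 0.055 ]
black [0.4584 0.1286 0.055 ]
green [0.4298 0.1425 0.055 ]
a 0.14994061146577486
blue [392.3 143.9] [0.4565 0.0882 0.07  ]
green [440.4 146.4] [0.454  0.0387 0.07  ]
yellow [488.5 148.6] [ 0.4517 -0.0109  0.07  ]
(array([0.45676258, 0.08824817, 0.06799071]), np.float64(0.0013714941479827394))
[ 13   8  21  55 633] [1.7380624e-01 9.8477989e-01 3.1290994e+02 1.3959399e+02]
```

Request:
move_arm(motion="0.7 0 0 0 0 0;0.71 0 0 0 0 0;0 0 0 0 0 -0.9;0 0 0 0 0 -0.97;0 0 1 0 0 0;0 0 1 0 0 0;0 0 1 0 0 0;0 0 0.8 0 0 0;0 0 0 0 0 0;0 0 0 0 0 0")

```text
clock: 57.3
tcp_pos: [0.4608, 0.1705, 0.1523]
tool_rot: [0.0, 0.997, 0.074, -0.001]
contact_force: [0.9, 0.2, 0.5]
opening: 0.06
finger_force: 0.0
```

```bash
python3 -c "
from h import *
s=robot.observe();print(s['joints'],s['tcp_pos'],s['tool_rot'])"
```

```text
[ 3.03763402e-01  1.65820153e-02  2.10219703e+00 -9.08564012e-05
  1.02390467e+00  1.72610184e+00] [0.46080509 0.17051512 0.15228962] [ 1.61894120e-04  9.97244394e-01  7.41843656e-02 -5.22399989e-04]
```

Request:
move_arm(motion="0 0 0.8 0 0 0;0 0 0.6 0 0 0;0 0 0.3 0 0 0;0 0 0.1 0 0 0;0 0 0 0 0 0;0 0 0 0 0 0")

```text
clock: 57.9
tcp_pos: [0.4615, 0.1713, 0.0996]
tool_rot: [-0.0, 0.997, 0.075, 0.001]
contact_force: [-0.6, -0.3, 0.8]
opening: 0.0597
finger_force: 0.0
```

Request:
move_arm(motion="0 0 0 0 0 0;0 0 0 0 0 0;0 0 0 0 0 0;0 0 0 0 0 0;0 0 0 0 0 0;0 0 0 0 0 0;0 0 0 0 0 0;0 0 0 0 0 0", fingers=0.02)

```text
clock: 58.7
tcp_pos: [0.4605, 0.1706, 0.0984]
tool_rot: [0.0, 0.997, 0.075, -0.0]
contact_force: [0.1, -3.3, 1.1]
opening: 0.0141
finger_force: 30.0
```

Gripped. Turn to 0.73 rad in world (0.785 relative to the warmer).

Request:
move_arm(motion="0 0 0 0 0 -0.8;0 0 0 0 0 -0.9;0 0 0 0 0 -0.9;0 0 0 0 0 -0.9;0 0 0 0 0 -0.9;0 0 0 0 0 -0.9;0 0 0 0 0 -0.9;0 0 0 0 0 -0.8;0 0 0 0 0 -0.25;0 0 0 0 0 0")

```text
clock: 59.7
tcp_pos: [0.4605, 0.1706, 0.0984]
tool_rot: [0.0, 0.934, 0.356, -0.0]
contact_force: [0.6, -4.0, 1.7]
opening: 0.0142
finger_force: 30.0
```

Request:
move_arm(motion="0 0 0 0 0 0;0 0 0 0 0 0;0 0 0 0 0 0")

```text
clock: 60.0
tcp_pos: [0.4605, 0.1706, 0.0984]
tool_rot: [0.0, 0.934, 0.356, -0.0]
contact_force: [1.2, -4.4, 1.3]
opening: 0.014
finger_force: 30.0
```

Request:
move_arm(motion="0 0 0 0 0 0;0 0 0 0 0 0;0 0 0 0 0 0;0 0 -0.6 0 0 0;0 0 -1 0 0 0;0 0 -1 0 0 0;0 0 -1 0 0 0;0 0 -1 0 0 0;0 0 -1 0 0 0;0 0 0 0 0 0", fingers=0.55)

```text
clock: 61.0
tcp_pos: [0.463, 0.1723, 0.2715]
tool_rot: [-0.0, 0.934, 0.357, 0.005]
contact_force: [-0.2, -0.3, -0.0]
opening: 0.049
finger_force: 0.0
```

Request:
move_arm(motion="0 0 0 0 0 1;0 0 0 0 0 1;0 0 0 0 0 1;0 0 0 0 0 1;0 0 0 0 0 1;0 0 0 0 0 1;0 0 0 0 0 1;0 0 0 0 0 1;0 0 0 0 0 1;0 0 0 0 0 0.12")

```text
clock: 62.0
tcp_pos: [0.4598, 0.1711, 0.2651]
tool_rot: [0.0, 1.0, -0.0, -0.001]
contact_force: [-0.1, 0.3, 0.5]
opening: 0.0485
finger_force: 0.0
```

Request:
move_arm(motion="-0.7 0 0 0 0 0;-0.7 0 0 0 0 0;0 0 0 0 0 0;0 0 0 0 0 0;0 0 0 0 0 0")

```text
clock: 62.5
tcp_pos: [0.419, 0.1711, 0.2663]
tool_rot: [-0.0, 1.0, 0.0, 0.0]
contact_force: [0.9, -0.4, -0.4]
opening: 0.0486
finger_force: 0.0
```

```bash
python3 - <<'E'
from h import *
c=wrist("w9"); print(robot.observe()["tcp_pos"],robot.observe()["tool_rot"])
save("m9",cv2.resize(c["pixels"][60:220,230:440],(788,600),interpolation=2))
E
```

```text
[0.41912116 0.17109502 0.26637817] [-6.95291812e-05  9.99999978e-01  3.84567527e-05  1.94567411e-04]
```

View pics/m9.png

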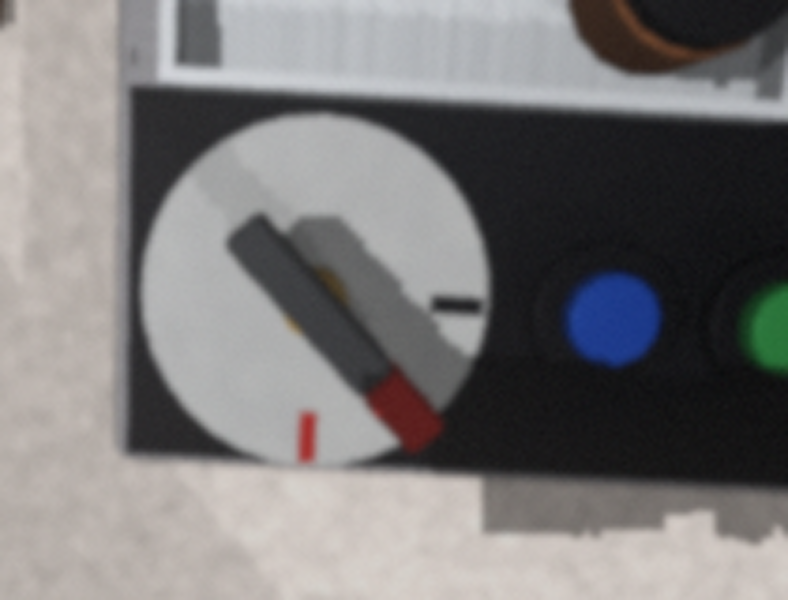

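The bar now points between the red tick (307,436) and black tick (457,305): tail about (248,228), start of red about (385,387). Measure the angle.

```bash
python3 - <<'E'
from h import *
c=np.load("w9.npy",allow_pickle=True).item()
f=lambda u,v:(230+u*210/788-.3,60+v*160/600-.3)
g=lambda p,z:onz(c,*f(*p),z)[:2]
for a,b,n in[((248,228),(385,387),"axis"),((265,215),(402,373),"Redge"),((228,243),(366,398),"Ledge")]:
    a,b=g(a,.099),g(b,.099);d=a-b;print(n,a,b,np.arctan2(d[1],d[0]))
o=g((316,288),.055)
for z in(.052,.058):
    r,k=g((307,436),z),g((457,305),z);o=g((316,288),z);print(z,o,"red",np.arctan2(*(o-r)[::-1]),"black",np.arctan2(*(o-k)[::-1])-np.pi/2,"chord",np.arctan2(*(r-k)[::-1])-np.pi/4*3, np.linalg.norm(o-r),np.linalg.norm(o-k))
# warmer/strip front edge and strip-rear edge
for n,a,b,z in[("front",(125,452),(788,484),.05),("rear",(160,78),(788,114),.074)]:
    a,b=g(a,z),g(b,z);d=a-b;print(n,np.arctan2(-d[0],d[1]))
E
```

```text
axis [0.48116418 0.18583931] [0.44222803 0.15184228] 0.7177802351007128
Redge [0.48422391 0.18167083] [0.44577486 0.14762744] 0.7246987254316493
Ledge [0.47761102 0.19077391] [0.43942439 0.15660154] 0.7299780183624643
0.052 [0.46325212 0.16913622] red -0.06065003691568497 black -0.11791547161950544 chord -0.05864853443204865 0.04332733836875131 0.04089030144319197
0.058 [0.46370609 0.16915505] red -0.06065003691568585 black -0.11791547161950566 chord -0.05864853443204998 0.04255167867158278 0.04015827035084521
front -0.04922332090689123
rear -0.053765497792003
```

The valve opening is about 0.78 rad. Now press the blue key.

Request:
move_arm(motion="0.42 0.92 0 0 0 0;0.42 0.92 0 0 0 0;0.41 0.92 0 0 0 0;0 0 1 0 0 0;0 0 1 0 0 0;0 0 1 0 0 0;0 0 1 0 0 0;0 0 0.8 0 0 0;0 0 0.4 0 0 0;0 0 0 0 0 0", fingers=0)

```text
clock: 63.55
tcp_pos: [0.4549, 0.0879, 0.1086]
tool_rot: [0.0, 1.0, -0.0, -0.002]
contact_force: [-0.5, 0.0, 0.2]
opening: 0.0006
finger_force: 0.0
```

Request:
move_arm(motion="0 0 0 0 0 0;0 0 0 0 0 0;0 0 0 0 0 0")

```text
clock: 63.85
tcp_pos: [0.4572, 0.0884, 0.1119]
tool_rot: [-0.0, 1.0, -0.0, 0.001]
contact_force: [-1.3, -0.3, 0.2]
opening: 0.0004
finger_force: 0.0
```

Request:
move_arm(motion="0 0 0.3 0 0 0;0 0 0.2 0 0 0;0 0 0.1 0 0 0;0 0 0 0 0 0;0 0 0 0 0 0")

```text
clock: 64.35
tcp_pos: [0.4562, 0.0882, 0.0926]
tool_rot: [-0.0, 1.0, -0.0, 0.0]
contact_force: [0.8, 0.5, 3.5]
opening: 0.0005
finger_force: 1.6
```

Request:
move_arm(motion="0 0 0.1 0 0 0;0 0 0.08 0 0 0;0 0 0 0 0 0;0 0 0 0 0 0")

```text
clock: 64.75
tcp_pos: [0.4565, 0.0883, 0.0909]
tool_rot: [0.0, 1.0, -0.0, -0.0]
contact_force: [-12.1, -2.4, 32.4]
opening: 0.0003
finger_force: 16.4
```

Request:
move_arm(motion="0 0 -0.4 0 0 0;0 0 -0.8 0 0 0;-0.05 0.83 0 0 0 0;-0.05 0.83 0 0 0 0;0 0 0 0 0 0;0 0 0 0 0 0;0 0 0 0 0 0;0 0 0 0 0 0")

```text
clock: 65.55
tcp_pos: [0.4527, 0.0391, 0.1227]
tool_rot: [-0.0, 1.0, 0.0, -0.0]
contact_force: [-0.5, -0.3, -0.1]
opening: 0.0003
finger_force: 0.0
```

Request:
move_arm(motion="0 0 0.5 0 0 0;0 0 0.3 0 0 0;0 0 0.14 0 0 0;0 0 0 0 0 0;0 0 0 0 0 0")

```text
clock: 66.05
tcp_pos: [0.4527, 0.0386, 0.0949]
tool_rot: [-0.0, 1.0, 0.0, -0.0]
contact_force: [-1.2, -0.0, 1.7]
opening: 0.0002
finger_force: 1.1
```

Request:
move_arm(motion="0 0 0.06 0 0 0;0 0 0.02 0 0 0;0 0 0 0 0 0;0 0 0 0 0 0")

```text
clock: 66.45
tcp_pos: [0.4531, 0.0385, 0.0927]
tool_rot: [-0.0, 1.0, -0.0, 0.0]
contact_force: [-1.3, 1.1, 3.0]
opening: 0.0005
finger_force: 1.6
```

Request:
move_arm(motion="0 0 0.05 0 0 0;0 0 0.02 0 0 0;0 0 0 0 0 0;0 0 0 0 0 0")

```text
clock: 66.85
tcp_pos: [0.4532, 0.0384, 0.0913]
tool_rot: [-0.0, 1.0, -0.0, 0.0]
contact_force: [-4.1, 1.0, 10.8]
opening: 0.0002
finger_force: 5.3
```

Request:
move_arm(motion="0 0 -0.4 0 0 0;0 0 -0.8 0 0 0;0 0 -1 0 0 0;0 0 -1 0 0 0;0 0 -1 0 0 0;0 0 -1 0 0 0;0 0 -1 0 0 0;0 0 -1 0 0 0;0 0 0 0 0 0;0 0 0 0 0 0")

```text
clock: 67.85
tcp_pos: [0.4532, 0.0382, 0.3068]
tool_rot: [0.0, 1.0, -0.0, 0.001]
contact_force: [0.3, -0.7, -0.1]
opening: 0.0007
finger_force: 0.0
```

Request:
move_arm(motion="0 1 0 0 0 0;0 1 0 0 0 0;0 1 0 0 0 0;0 1 0 0 0 0;0 1 0 0 0 0;0 1 0 0 0 0;0 1 0 0 0 0;0 1 0 0 0 0;0 0 0 0 0 0;0 0 0 0 0 0")

```text
clock: 68.85
tcp_pos: [0.4519, -0.2015, 0.3042]
tool_rot: [-0.001, 1.0, -0.001, -0.002]
contact_force: [-0.2, 0.4, 0.6]
opening: 0.0001
finger_force: 0.0
```

```bash
python3 - <<'E'
from h import *
t=robot.camera("top")
save("m10",cv2.resize(t["pixels"][95:295,160:480],(800,500),interpolation=2))
E
```

```text
(no output)
```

View pics/m10.png

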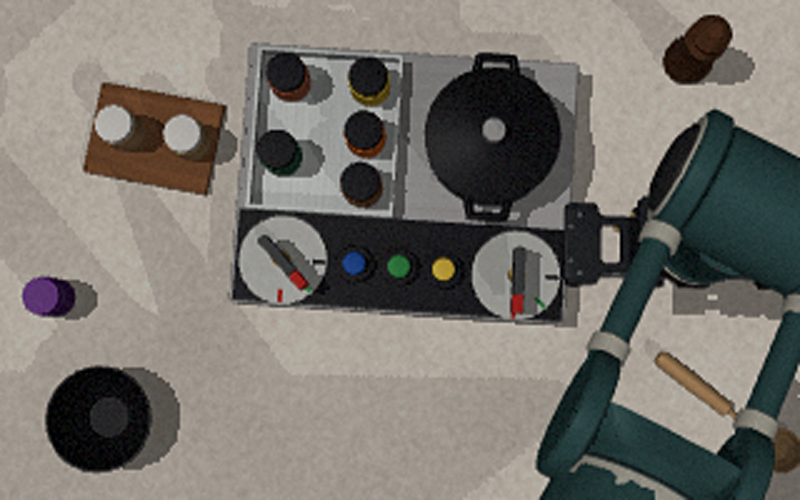

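All five black-capped jars stand in the pan, both white-capped jars are on the board, the left valve points at the green tick, and the bystanders are unmoved.

```bash
python3 -c "
from workcell import robot
print(robot.finish_job())"
```

```text
the job is handed in; nothing more can be done
None
```

The job is handed in: both white-capped jars are on the board, all five black-capped jars stand in the pan, the left valve measures about 45 degrees open, and the blue key then the green key were pressed fully down.

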